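Pry up a marble panel and shim it

TASK

The carved marble panel has to be packed up along its near edge. Holding the pry bar, put its thin tip under the overhanging edge of the panel, over the ridge of the fulcrum block, lever the edge up by pressing the handle down, and swing the handle's tail under the bench hook so that the bar stays down by itself; then push the wooden shim plate, nose first, under the raised near bearer beside the bar, free the bar from the hook to let the panel down on the shim, and lay the bar flat on the open bench, clear of the panel, the fulcrum and the hook. Do not lift or push the panel with the gripper, keep it in its place, and leave everything else on the bench alone.

Things in the scene. Friction and masses are not known exactly. Their poses are not given: they have to be found in the camera images.
- panel_edge (a point): Marble panel 200 x 170 x 25 mm, about 2.3 kg, loose on two 24 mm high bearers bonded under it. Point: middle of the lower arris of its near (lifting) edge, 24 mm above the bench when flat. x: from this edge into the panel; y: along the edge (panel spans -85 to 85 mm); z: up. Near bearer: x 40 to 60 mm, far bearer: x 170 to 190 mm, both full width; ahead of the near bearer the panel overhangs.
- fulcrum_ridge (a point): Fulcrum block fixed to the bench, 44 mm (x) by 56 mm (y), 38 mm high, with a rounded steel ridge along y (radius 10 mm). Point: middle of the ridge's top, 38 mm above the bench. x: level, towards the panel, whose near edge is 40 mm away; the panel's middle lies about 28 mm (22 to 34) to the +y side.
- hook_under (a point): Bench hook, fixed: steel post with a level arm, open towards +y. Point: on the arm's underside, 60 mm above the bench, 128 mm to -x and 20 mm to -y of the ridge point, axes as the ridge's. Arm 24 mm along x, top 74 mm above the bench, free end at y +14 mm, post's face at y -26 mm from this point. Press the bar's tail below the arm and swing it in from the +y side.
- bar_grip (a point): Dark steel pry bar, 200 x 22 mm, 0.32 kg, flat underside. Point: in the handle, half-way up its 18 mm height, 9 mm above the underside. x: to the tip, 135 mm ahead; z: up from the underside. The 18 mm high handle runs from the tail (65 mm behind the point) to 60 mm ahead of it, then a blade 6 mm thick, 4 mm over the last 30 mm, flush with the underside.
- shim_grip (a point): Hardwood shim, 90 g: plate 125 x 44 mm, 8 mm thick, with an upright grip block 22 x 22 mm on its rear end, its top 58 mm above the plate's underside. Point: in the grip block, 32 mm above the underside. x: to the nose, 113 mm ahead (its last 10 mm only 5 mm thick); rear end 12 mm behind; z: up.
- shim_nose (a point): The middle of the shim's nose (its thin leading end), 4 mm above the shim's underside; axes as the shim's.
- panel: The same panel; origin on the bearers' underside below the panel's centre, 100 mm behind the near edge, axes as its edge point. When levered it pivots on the far bearer; a fixed cleat 14 mm high behind that bearer stops it from sliding away. It rests steadily on the shim if that lies within 45 mm of the panel's middle (in y).
- bar: The pry bar; origin in the flat underside, at the middle of its length, x axis to the tip.
- shim: The shim; origin in its underside, 62.5 mm behind the nose, x axis to the nose.
- fulcrum: The fulcrum block; origin on the bench under its centre.
- hook: The bench hook; origin on the bench, 20 mm to the +y side of the point under the arm.
- offcut_small: Bystander: small marble offcut 30 x 40 x 30 mm high, origin under its centre.
- offcut_long: Bystander: marble offcut 45 x 120 x 30 mm high, long along y, origin under its centre.
- chisel: Bystander: chisel with a wooden handle, 190 mm long, lying along its x axis.
- mallet: Bystander: rubber mallet lying down, head 64 mm across and 100 mm long, handle 170 mm towards its -x; origin under the head.
- water_pot: Bystander: grey pot 84 mm across, 95 mm high, origin under its centre.
- sanding_block: Bystander: cork sanding block 70 x 110 x 35 mm high, origin under its centre.
- dust_brush: Bystander: brush 200 mm long, lying along its x axis.
Things that resemble listed ones, but are neither listed nor needed, are in the scene too. What is shaped like the shim but orange or turquoise is not meant.

How it is judged:
By the outcome, as a careful person would: the job done as asked, in the order asked, and still so for the second after the job is handed in, with the robot touching nothing.
It also fails if it takes over 67 s, if anything falls off the work surface, if the arm or the gripper's body presses on something with over 40 N, if the wrist force passes 120 N, or if a joint passes its speed limit or range.

ROBOT

A 6-joint arm with a two-finger parallel gripper is mounted at the origin on the work surface. World frame = base frame: x ahead of the robot, y to its left, z up, the work surface at z = 0. Lengths are in m, angles in degrees, forces in N, time in s.
With the tool pointing down it reaches from about 0.25 to 0.725 m from the base axis. Payload 9.7 kg.
Tool frame: the origin (TCP) lies on the centre line of the jaws, within the pads' length; the fingertips stand 22 mm ahead of it and the grasp point (between the pads) lies 3 mm ahead of it; z points along the fingers, y is the direction in which the jaws open and shut (so a half turn about z gives the same grasp; the last joint's range is limited). The gripper opens to 85 mm and grips with 20 to 120 N. Pads are 22 mm wide; open, the fingers measure 114 mm over their backs; the gripper's body (76 mm by 85 mm) begins 54 mm behind the grasp point. The pads swing forward as they close: fully open they stand 13 mm farther back than shut.
Start: joints at [76.375, 4.979, 10.078, 95.1, 0, 90], TCP at [0.13, 0.535, 0.253] pointing down, gripper open.
Joint ranges: [-179.16, 179.16], [-48.56, 103.87], [-65.8, 70.77], [-126.05, 130.52], [-82.76, 87.17], [-180, 180]. Speed limits (degrees/s): [127.2, 127.2, 147.25, 180, 180, 180].

INTERFACE

Orientations are given as [roll, pitch, yaw] about the fixed x, y, z axes, in that order (R = Rz(yaw) Ry(pitch) Rx(roll)).
In Python, from workcell import get_obs, camera, camera_params, job_done gives the robot as it stands.
- The arm moves only by the tool servo_tool, never from a script. Its argument "steps" is a list of rows, each an object of numbers: "x", "y", "z": the shift along the world's x, y, z in mm; "yaw": the turn about the world's z in degrees. A call has 1 to 12 rows; each row is the pose to reach, as a shift and turn from the pose measured when the call began; what a row does not reach only later rows make up. A row lasts 1/8 s, in which the tool goes at most 62.5 mm and 10.7 degrees, less where a joint would pass 70% of its speed; a pose out of reach is approached as far as the arm can. A call with a gripper value outside its range is refused whole. "grip" is the finger opening in mm, from 0 to 85.4, set as the call begins (left out, the last holds). The fingers move at their own pace and stop on an object; "grip_force" is the grip in N (left out, the last holds). Time passes only in rows, so rows that repeat a pose let the fingers close. It gives the time, the measured TCP pose, the force and the opening at its end, in the units of the state.
- get_obs(): the state, without advancing time (a new reading comes with each control period).
- camera(name): name is "side" or "top" or "wrist"; returns (picture, depth): 420x560x3 uint8, red, green, blue; 420x560 float32, m along the optical axis (not along the pixel's ray), 0 where there is no reading.
- camera_params(name): a dict with "intrinsics" (3x3 intrinsics, pixels), "rvec" (rotation vector, rad) and "tvec" (3), from world to camera coordinates, as OpenCV has them; the wrist camera has in their place "hand_eye" (4x4, takes a point from camera to tool coordinates, whose origin is the TCP and whose axes are the flange's). Camera axes: x right, y down, z forward; pixel columns grow to the right and rows downward; lengths in m; the calibration is good to about 2 mm. A picture is of the moment at which its call begins: read the wrist's pose just before it. camera_params takes no time and is no camera call.
- job_done(): hands the job in, once; it reports no verdict.
The state is a dict: "time": time; "q": joint angles; "qd": joint speeds; "joint_efforts": joint torques, N m; "ee_pos": TCP position; "tcp_rot": TCP orientation; "wrist_force": force on the tool from outside, world axes, zero at the start; "torque": the same for the moment, N m; "opening": finger opening in m.
Only numpy, scipy, OpenCV 4.12 (cv2) and the standard library are available. Lean on these libraries where they do the work, as an engineer would, in place of code of your own. Each camera call takes 0.05 s, during which the arm holds its last target.

## Working session

There is one attempt and no reset: what is moved stays moved. The work goes in short steps, Python scripts to look and compute and a tool call to move; the robot and the scene stay as the last step left them, time stands still between calls to the robot, and variables do not carry over. Pictures are saved under pics/ and viewed, and the job is handed in when it is done.

Besides the shell and the picture viewer there is one more tool, called as name(argument=value, ...), one argument or row to a line, values as JSON. servo_tool: Moves the arm, as the interface text tells. Its arguments: {"type":"object","properties":{"steps":{"type":"array"},"grip":{"type":"number"},"grip_force":{"type":"number"}},"required":["steps"]}

```bash
ls; mkdir -p pics
cat > h.py <<'E'
import numpy as np, cv2
from workcell import *
def T(name):
    p=camera_params(name); K=np.array(p["intrinsics"])
    if "rvec" in p:
        R,_=cv2.Rodrigues(np.array(p["rvec"],float)); t=np.array(p["tvec"],float).ravel()
        return K,R,t
    from scipy.spatial.transform import Rotation as Ro
    o=get_obs(); X=np.eye(4); X[:3,:3]=Ro.from_euler('xyz',o["tcp_rot"],degrees=True).as_matrix(); X[:3,3]=o["ee_pos"]
    M=X@np.array(p["hand_eye"]); Mi=np.linalg.inv(M); return K,Mi[:3,:3],Mi[:3,3]
def cloud(d,K,R,t):
    v,u=np.indices(d.shape); z=d
    P=np.stack([(u-K[0,2])/K[0,0]*z,(v-K[1,2])/K[1,1]*z,z],-1)
    W=(P-t)@R; W[d==0]=np.nan; return W
def ray(px,z,C):
    K,R,t=C; c=-R.T@t; d=R.T@np.linalg.inv(K)@np.array([px[0],px[1],1.]); return c+d*(z-c[2])/d[2]
def proj(P,C):
    K,R,t=C; q=K@(R@np.asarray(P)+t); return q[:2]/q[2]
def shot(n,f):
    C=T(n); im,d=camera(n); cv2.imwrite(f"pics/{f}.png",im[...,::-1]); np.savez(f"/tmp/{f}.npz",im=im,d=d,K=C[0],R=C[1],t=C[2]); return im,d,C
def load(f):
    z=np.load(f"/tmp/{f}.npz"); return z["im"],z["d"],(z["K"],z["R"],z["t"])
E
python3 - <<'E'
from h import *
o=get_obs(); print(o)
for n in("top","side","wrist"): shot(n,n+"0")
E
```

```text
pics
{'time': 0.0, 'q': array([7.63746759e+01, 5.01163991e+00, 1.00340113e+01, 9.51003764e+01,
       3.24802037e-04, 8.99993143e+01]), 'qd': array([-0.01369659, -0.0274794 , -0.06655908,  0.11571779,  0.0465774 ,
       -0.10073804]), 'joint_efforts': array([-3.61797374e-04, -5.20394039e+01,  4.64797640e+01,  1.65970920e-02,
        1.09491673e-04,  7.88796910e-06]), 'ee_pos': array([0.12951407, 0.53431991, 0.25257391]), 'tcp_rot': array([-1.79921995e+02, -3.25735302e-04,  1.66375361e+02]), 'wrist_force': array([ 0.02893511, -0.84148292, -0.62506672]), 'torque': array([-0.01411333,  0.05051204, -0.01571283]), 'opening': 0.085395722564539}
```

View pics/top0.png

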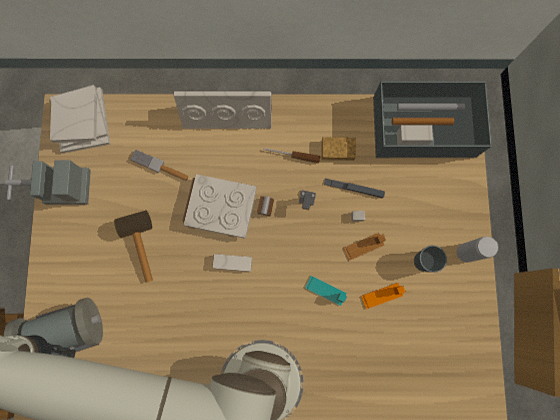

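View pics/side0.png

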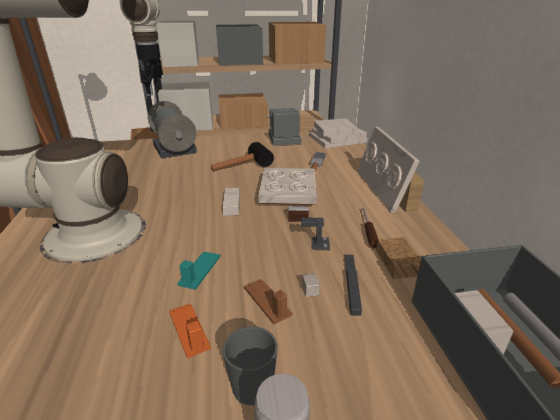

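View pics/wrist0.png

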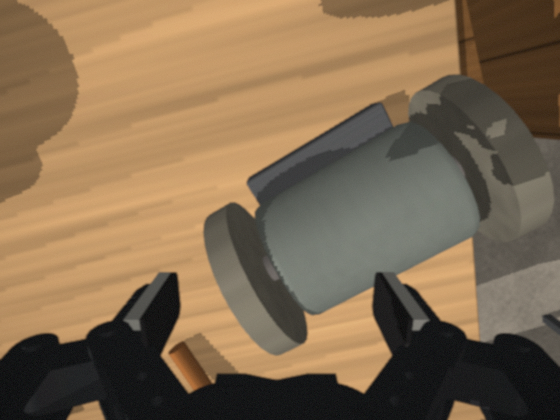

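The top view shows the robot base at (262,380). These could be mistaken for what I need:

- **Bar:** the dark steel bar at (354,188), the chisel at (290,155) and grey and brown rods in the box at (425,106) and (422,121). I choose (354,188).
- **Shim:** the brown plate at (365,246), turquoise at (326,290) and orange at (383,296). I choose the brown one.
- **Panel:** the carved panel at (220,206) and a larger one leaning at (223,110). I choose the first.

The fulcrum is at (266,206) and the hook at (307,199).

Run:
```python
from h import *
im,d,C=load("top0"); W=cloud(d,*C)
cv2.imwrite("pics/crop1.png",cv2.resize(im[140:270,175:405,::-1],None,fx=3.4,fy=3.4,interpolation=cv2.INTER_CUBIC))
print(C[0], -C[1].T@C[2])
for n,p in dict(bar=(354,188),shim=(358,248),shimblk=(376,240),panel=(220,206),ful=(266,205),hook=(307,197),base=(300,240)).items(): print(n,p,W[p[1],p[0]].round(4), d[p[1],p[0]])
```

```text
[[488.36348146   0.         279.67925224]
 [  0.         488.36348146 210.10461272]
 [  0.           0.           1.        ]] [ 0.23759016 -0.04477383  1.57611138]
bar (354, 188) [ 0.6112 -0.3003  0.0185] 1.6019759
shim (358, 248) [ 0.415  -0.3088  0.0075] 1.5757275
shimblk (376, 240) [ 0.4377 -0.3629  0.032 ] 1.5563098
panel (220, 206) [0.5468 0.1349 0.042 ] 1.5635883
ful (266, 205) [ 0.5506 -0.0123  0.0387] 1.5686126
hook (307, 197) [ 0.5683 -0.1419  0.0768] 1.535468
base (300, 240) [ 0.4423 -0.1222 -0.0005] 1.5874109
```

View pics/crop1.png

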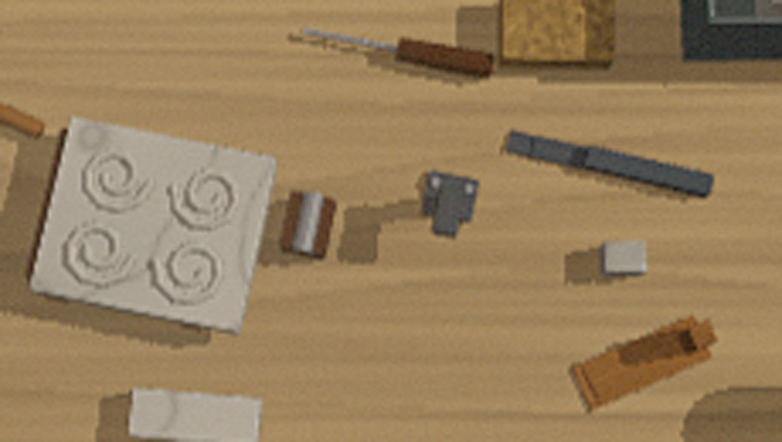

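Run:
```python
from h import *
p=camera_params("wrist"); print(np.array(p["intrinsics"]).round(1), np.array(p["hand_eye"]).round(4))
im,d,C=load("top0"); W=cloud(d,*C)
# height mask, ROI
Z=W[...,2]
for n,(x0,y0,x1,y1),lo,hi,zp in [("bar",(318,172,390,202),.006,.03,.018),("shim",(340,230,390,262),.004,.07,.008),("panel",(178,168,258,242),.03,.06,.049)]:
    m=np.zeros(Z.shape,np.uint8); s=(slice(y0,y1),slice(x0,x1))
    m[s]=((Z[s]>lo)&(Z[s]<hi))
    c=max(cv2.findContours(m,cv2.RETR_EXTERNAL,cv2.CHAIN_APPROX_NONE)[0],key=cv2.contourArea)
    b=cv2.boxPoints(cv2.minAreaRect(c)); w=np.array([ray(q,zp,C)[:2] for q in b])
    print(n,b.round(1).tolist(),(w*1000).round(0).tolist(),"ctr",(w.mean(0)*1000).round(1),"sides",np.linalg.norm(np.diff(w,axis=0),axis=1).round(4), np.degrees(np.arctan2(*(w[1]-w[0])[::-1])), np.degrees(np.arctan2(*(w[2]-w[1])[::-1])))
```

```text
[[330.1   0.  275.9]
 [  0.  330.1 214.3]
 [  0.    0.    1. ]] [[ 0.000e+00 -9.565e-01 -2.916e-01  7.430e-02]
 [ 1.000e+00  5.000e-04 -1.500e-03 -7.000e-04]
 [ 1.500e-03 -2.916e-01  9.565e-01 -1.199e-01]
 [ 0.000e+00  0.000e+00  0.000e+00  1.000e+00]]
bar [[331.0, 187.3000030517578], [333.20001220703125, 178.0], [385.6000061035156, 190.3000030517578], [383.3999938964844, 199.60000610351562]] [[614.0, -225.0], [645.0, -233.0], [604.0, -404.0], [572.0, -395.0]] ctr [ 608.7 -314.2] sides [0.0323 0.176  0.0322] -14.05972171924287 -103.67576192853991
shim [[338.8999938964844, 244.5], [382.6000061035156, 227.6999969482422], [389.3999938964844, 245.5], [345.70001220703125, 262.29998779296875]] [[426.0, -247.0], [481.0, -391.0], [423.0, -411.0], [369.0, -268.0]] ctr [ 424.8 -329.1] sides [0.1537 0.0615 0.1526] -69.16240631461648 -161.3144629548609
panel [[183.0, 226.0], [193.39999389648438, 173.89999389648438], [256.1000061035156, 186.39999389648438], [245.6999969482422, 238.5]] [[481.0, 250.0], [651.0, 222.0], [609.0, 19.0], [441.0, 51.0]] ctr [545.6 135.5] sides [0.1724 0.2068 0.1716] -9.232394230496107 -101.65486824742324
```

servo_tool(
  steps=[
    {"x": 30,"y": -50,"z": 40,"yaw": -8},
    {"x": 420,"y": -684,"z": 100,"yaw": -88},
    {"x": 420,"y": -684,"z": 100,"yaw": -88},
    {"x": 420,"y": -684,"z": 100,"yaw": -88},
    {"x": 420,"y": -684,"z": 100,"yaw": -88},
    {"x": 420,"y": -684,"z": 100,"yaw": -88},
    {"x": 420,"y": -684,"z": 100,"yaw": -88},
    {"x": 420,"y": -684,"z": 100,"yaw": -88},
    {"x": 420,"y": -684,"z": 100,"yaw": -88},
    {"x": 420,"y": -684,"z": 100,"yaw": -88},
    {"x": 420,"y": -684,"z": 100,"yaw": -88},
    {"x": 420,"y": -684,"z": 100,"yaw": -88},
  ],
)

```text
time: 1.65
ee_pos: [0.5156, -0.0955, 0.3471]
tcp_rot: [-179.9, -0.0, 78.4]
wrist_force: [0.5, 1.1, 0.6]
opening: 0.0857
```

servo_tool(
  steps=[
    {"x": 35,"y": -55,"z": 5},
    {"x": 35,"y": -55,"z": 5},
    {"x": 35,"y": -55,"z": 5},
  ],
)

```text
schema error: expected keys x, y, z, yaw
```

Run:
```python
from h import *
shot("wrist","w1"); print(get_obs()["qd"].round(2), get_obs()["ee_pos"])
```

```text
[ 4.62 -2.69 -5.22 -1.91  0.63  7.8 ] [ 0.51854327 -0.1005211   0.34493319]
```

View pics/w1.png

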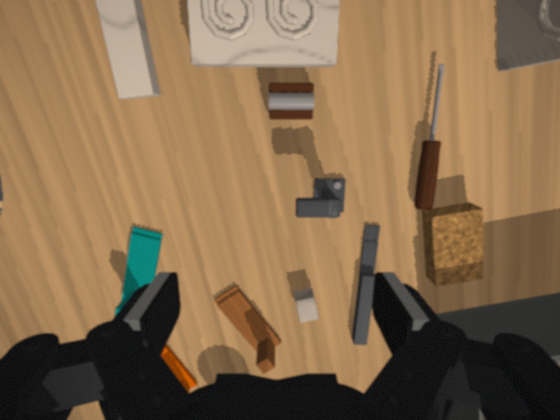

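The wrist view shows the panel edge at row 66, the fulcrum ridge at (291,101), the hook arm at (317,208), the bar from (371,226) to (361,342) and the brown shim from (230,290) to (265,355). The arm was still moving, so I'll let it settle and reshoot.

servo_tool(
  steps=[
    {"x": 30,"y": -50,"z": 5,"yaw": 0},
    {"x": 30,"y": -50,"z": 5,"yaw": 0},
    {"x": 30,"y": -50,"z": 5,"yaw": 0},
    {"x": 30,"y": -50,"z": 5,"yaw": 0},
  ],
)

```text
time: 2.2
ee_pos: [0.5481, -0.1496, 0.3506]
tcp_rot: [-179.9, 0.1, 78.3]
wrist_force: [-0.5, -0.4, -0.3]
opening: 0.0854
```

Run:
```python
from h import *
im,d,C=shot("wrist","w2"); print(get_obs()["qd"].round(2), get_obs()["ee_pos"])
cv2.imwrite("pics/w2a.png",cv2.resize(im[0:240,170:400,::-1],None,fx=2.5,fy=2.5,interpolation=cv2.INTER_CUBIC))
cv2.imwrite("pics/w2b.png",cv2.resize(im[190:400,180:400,::-1],None,fx=2.8,fy=2.8,interpolation=cv2.INTER_CUBIC))
W=cloud(d,*C); print(W[200:260:20,200:260:20,2].round(4))
```

```text
[ 0.04 -0.1  -0.02 -0.03  0.07 -0.12] [ 0.54812446 -0.14951941  0.35071535]
[[-0.0027 -0.0004  0.0004]
 [-0.0001 -0.0012 -0.0004]
 [-0.0003  0.0012 -0.0015]]
```

View pics/w2a.png

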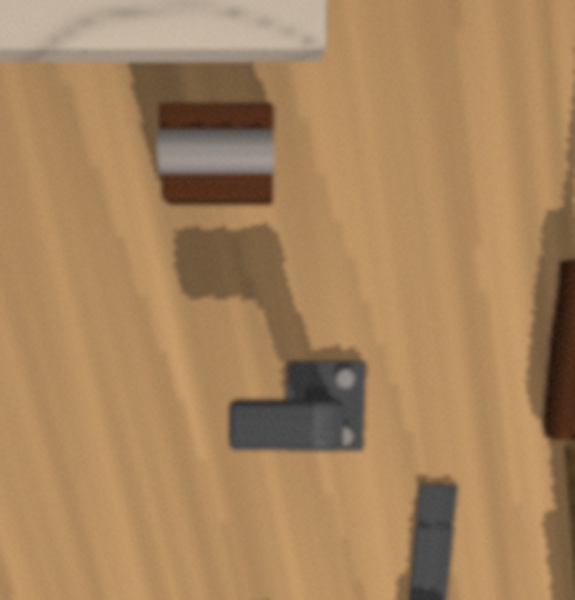

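View pics/w2b.png

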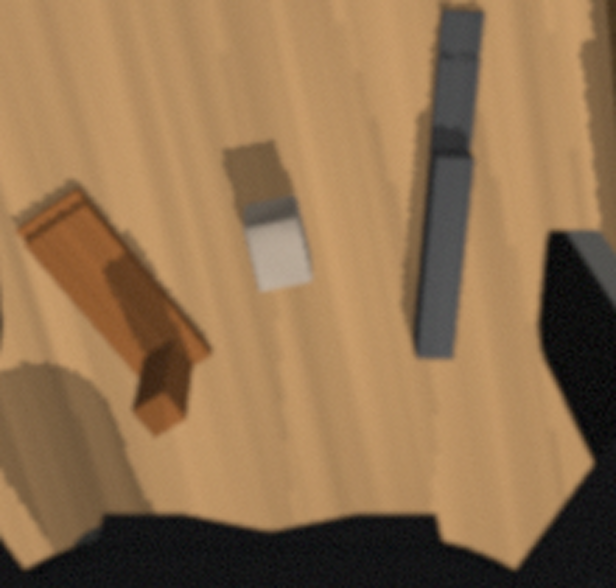

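```bash
cat > m1.py <<'E'
from h import *
im,d,C=load("w2"); W=cloud(d,*C)
A=lambda u,v,z: ray((170+u/2.5-.3,v/2.5-.3),z,C)*1000
B=lambda u,v,z: ray((180+u/2.8-.3,190+v/2.8-.3),z,C)*1000
yaw=lambda v: round(float(np.degrees(np.arctan2(v[1],v[0]))),1)
tip=(B(444,8,.004)+B(484,12,.004))/2; tail=(B(416,356,.018)+B(453,358,.018))/2; st=(B(434,152,.018)+B(472,156,.018))/2
print("bar tip",tip,"tail",tail,"step",st,"len",np.linalg.norm((tip-tail)[:2]),np.linalg.norm((st-tail)[:2]),"yaw",yaw(tip-tail),yaw(st-tail))
ra,rb=A(158,150,.038),A(274,150,.038); print("ridge",ra,rb,(ra+rb)/2,np.linalg.norm(ra-rb),"xyaw",yaw(rb-ra)+90)
h1,h2=A(231,402,.074),A(231,448,.074); h3=A(300,400,.074);print("hook free end",(h1+h2)/2,"w",np.linalg.norm(h1-h2),"armyaw",yaw(h3-h1))
n1,n2=B(18,229,.005),B(76,182,.005);print("shim nose",(n1+n2)/2,np.linalg.norm(n1-n2),yaw(n2-n1)+90)
e1,e2=A(0,61,.024),A(325,60,.024);print("edge low right",e2,yaw(e2-e1)+90)
e1,e2=A(0,50,.049),A(325,48,.049);print("edge hi right",e2,yaw(e2-e1)+90)
blk=[B(*p,.058) for p in((150,392),(187,408),(153,436),(133,406))]; print("shim blk top",np.mean(blk,0))
Z=W[...,2]; print("z: arm",np.nanmedian(Z[164:175,268:290]),"bar",np.nanmedian(Z[260:300,335:345]),"panel",np.nanmedian(Z[0:15,200:280]))
E
python3 m1.py
```

```text
bar tip [ 638.46575457 -207.37595043    4.        ] tail [ 591.04176009 -400.21084245   18.        ] step [ 619.41920167 -279.54309356   18.        ] len 198.5807917005537 123.959609596931 yaw 76.2 76.8
ridge [524.52567191  -7.67605142  38.        ] [578.93230886 -19.00338288  38.        ] [551.72899039 -13.33971715  38.        ] 55.57329019049383 xyaw 78.2
hook free end [ 532.96542442 -138.57725647   74.        ] w 22.304011194827265 armyaw -10.1
shim nose [ 396.84306103 -270.31932643    5.        ] 44.430027068100806 118.2
edge low right [611.34510844  16.61026364  24.        ] 78.4
edge hi right [609.54004402  16.08396041  49.        ] 78.5
shim blk top [ 439.7362334  -374.30149434   58.        ]
z: arm 0.073256251839202 bar 0.017599794501560854 panel 0.048159042006266715
```

servo_tool(
  steps=[
    {"x": 13,"y": -52,"z": -60,"yaw": -1.7},
    {"x": 27,"y": -104,"z": -120,"yaw": -1.7},
    {"x": 40,"y": -156,"z": -180,"yaw": -1.7},
    {"x": 54,"y": -207.5,"z": -230,"yaw": -1.7},
    {"x": 54,"y": -207.5,"z": -240,"yaw": -1.7},
    {"x": 54,"y": -207.5,"z": -240,"yaw": -1.7},
    {"x": 54,"y": -207.5,"z": -240,"yaw": -1.7},
  ],
  grip=50,
  grip_force=20,
)

```text
time: 3.12
ee_pos: [0.6022, -0.3563, 0.1115]
tcp_rot: [-179.9, 0.1, 76.6]
wrist_force: [0.1, 0.3, 0.6]
opening: 0.0498
```

Run:
```python
from h import *
im,d,C=shot("wrist","w3"); o=get_obs();print(o["ee_pos"],o["qd"].round(1),o["opening"])
```

```text
[ 0.60263155 -0.35612729  0.11282496] [ 0.4 -1.1  0.6 -0.1  0.1 -0.1] 0.0500056940244789
```

View pics/w3.png

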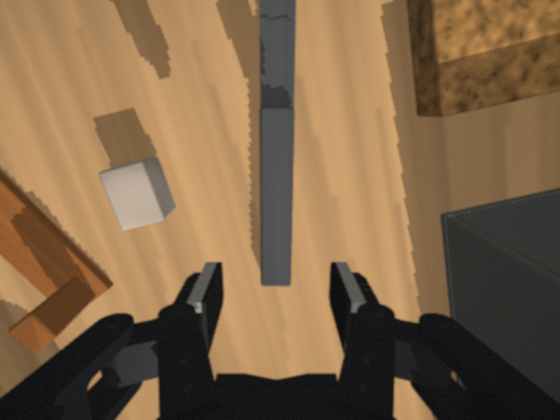

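Run:
```python
from h import *
im,d,C=load("w3"); W=cloud(d,*C)*1000
for p in [(450,220),(470,300),(276,280),(276,275),(277,115),(277,95),(430,80),(155,165)]: print(p,W[p[1],p[0]].round(0))
print(ray((276,285.5),.018,C)*1000,ray((276.5,108),.018,C)*1000)
```

```text
(450, 220) [ 719. -381.   15.]
(470, 300) [ 719. -434.   34.]
(276, 280) [ 592. -397.   17.]
(276, 275) [ 593. -393.   18.]
(277, 115) [ 620. -286.   17.]
(277, 95) [ 622. -274.    5.]
(430, 80) [ 710. -288.   26.]
(155, 165) [ 533. -298.   12.]
[ 591.5500681  -400.91101348   18.        ] [ 620.2132291  -281.93824123   18.        ]
```

servo_tool(
  steps=[
    {"x": -0.5,"y": -0.5,"z": -50,"yaw": 0},
    {"x": -0.5,"y": -0.5,"z": -80,"yaw": 0},
    {"x": -0.5,"y": -0.5,"z": -87,"yaw": 0},
    {"x": -0.5,"y": -0.5,"z": -87,"yaw": 0},
    {"x": -0.5,"y": -0.5,"z": -87,"yaw": 0},
  ],
)

```text
time: 3.8
ee_pos: [0.6032, -0.3569, 0.0284]
tcp_rot: [179.8, 0.2, 76.6]
wrist_force: [1.1, 0.2, -0.4]
opening: 0.0499
```

servo_tool(
  steps=[
    {"x": 0,"y": 0,"z": 0,"yaw": 0},
    {"x": 0,"y": 0,"z": 0,"yaw": 0},
    {"x": 0,"y": 0,"z": 0,"yaw": 0},
    {"x": 0,"y": 0,"z": 0,"yaw": 0},
  ],
  grip=15,
  grip_force=20,
)

```text
time: 4.3
ee_pos: [0.6037, -0.3572, 0.0301]
tcp_rot: [179.7, 0.2, 76.6]
wrist_force: [-1.8, 1.0, 7.3]
opening: 0.0215
```

servo_tool(
  steps=[
    {"x": 0,"y": 0,"z": 20,"yaw": 0},
    {"x": 0,"y": 0,"z": 40,"yaw": 0},
    {"x": 0,"y": 0,"z": 60,"yaw": 0},
    {"x": 0,"y": 0,"z": 75,"yaw": 0},
    {"x": 0,"y": 0,"z": 75,"yaw": 0},
  ],
)

```text
time: 4.92
ee_pos: [0.6044, -0.3576, 0.107]
tcp_rot: [179.5, 0.3, 76.7]
wrist_force: [0.5, 0.1, -3.6]
opening: 0.0213
```

Run:
```python
from h import *
im,d,C=shot("side","s4"); im,d,C=shot("wrist","w4"); o=get_obs();print(o["ee_pos"],o["wrist_force"],o["torque"])
W=cloud(d,*C)*1000
for v in range(20,290,30): print(v,W[v,276].round(0))
im,d,C=load("s4")
cv2.imwrite("pics/s4c.png",cv2.resize(im[150:400,240:480,::-1],None,fx=2.4,fy=2.4))
```

```text
[ 0.60360942 -0.35711359  0.10461701] [-0.67105042  0.17406186 -4.30034759] [-0.11441524  0.07314526 -0.00490942]
20 [ 629. -252.   79.]
50 [ 627. -262.   79.]
80 [ 624. -273.   79.]
110 [ 621. -285.   93.]
140 [ 619. -296.   93.]
170 [ 616. -307.   91.]
200 [ 613. -319.   92.]
230 [ 610. -332.   92.]
260 [ 607. -346.   92.]
```

View pics/s4c.png

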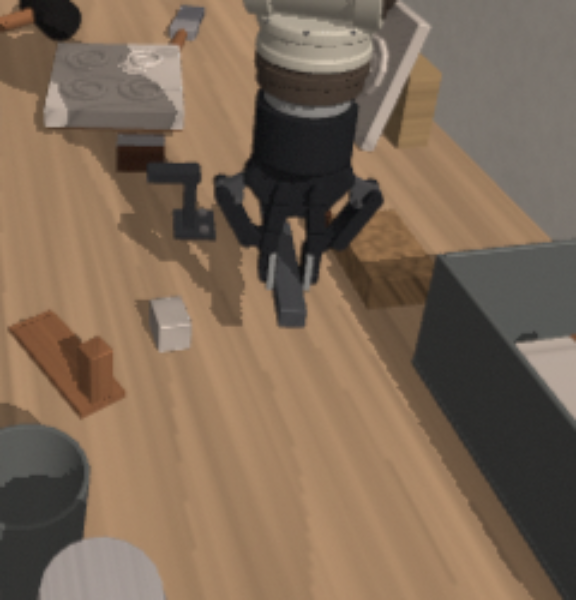

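View pics/w4.png

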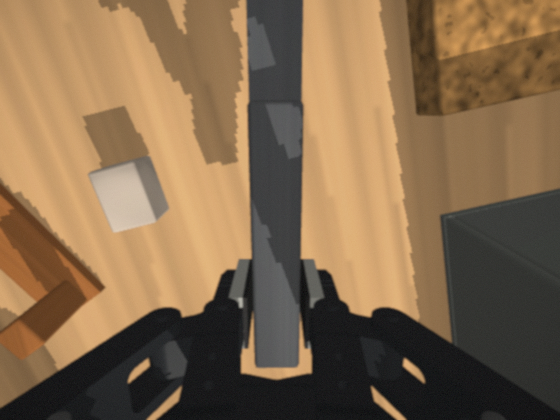

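The bar is held level (top at z≈92 mm, TCP at 105 mm). To pitch it nose-down, I'll hold its tip lightly under the fixed hook arm and raise the gripper.

servo_tool(
  steps=[
    {"x": -35,"y": 10,"z": -5,"yaw": 1.6},
    {"x": -70,"y": 20,"z": -12,"yaw": 1.6},
    {"x": -101,"y": 32.5,"z": -24.6,"yaw": 1.6},
    {"x": -101,"y": 32.5,"z": -24.6,"yaw": 1.6},
    {"x": -101,"y": 32.5,"z": -24.6,"yaw": 1.6},
    {"x": -101,"y": 32.5,"z": -24.6,"yaw": 1.6},
  ],
)

```text
time: 5.78
ee_pos: [0.5034, -0.325, 0.0802]
tcp_rot: [179.6, 0.2, 78.3]
wrist_force: [0.3, -0.1, -3.8]
opening: 0.021
```

Run:
```python
from h import *
im,d,C=shot("wrist","w5"); o=get_obs();print(o["ee_pos"],o["tcp_rot"],o["wrist_force"],o["qd"].round(1))
im,d,C=shot("side","s5")
cv2.imwrite("pics/s5c.png",cv2.resize(im[150:400,240:480,::-1],None,fx=2.4,fy=2.4))
```

```text
[ 0.50336085 -0.32491476  0.08012104] [179.65766982   0.23137686  78.26381169] [ 0.10881979 -0.17869817 -1.57792023] [ 0.  -0.  -0.2  0.1 -0.1  0. ]
```

View pics/w5.png

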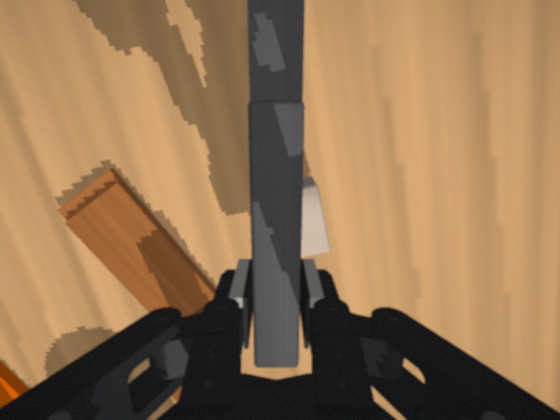

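View pics/s5c.png

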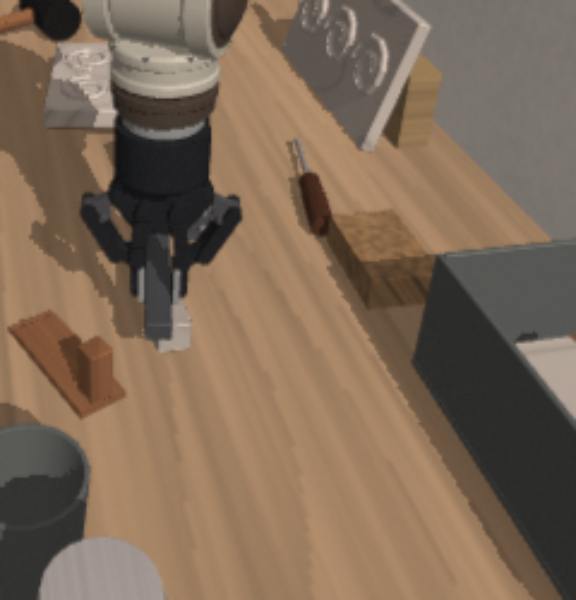

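servo_tool(
  steps=[
    {"x": 3,"y": 15,"z": 0,"yaw": 0},
    {"x": 6,"y": 29.4,"z": 0,"yaw": 0},
    {"x": 6,"y": 29.4,"z": 0,"yaw": 0},
    {"x": 6,"y": 29.4,"z": 6,"yaw": 0},
    {"x": 6.2,"y": 30.5,"z": 20,"yaw": 0},
    {"x": 6.6,"y": 32,"z": 34,"yaw": 0},
    {"x": 7.3,"y": 35.4,"z": 47,"yaw": 0},
    {"x": 8.2,"y": 39.7,"z": 60,"yaw": 0},
    {"x": 9.5,"y": 46,"z": 74,"yaw": 0},
    {"x": 11,"y": 53.7,"z": 87,"yaw": 0},
    {"x": 11,"y": 53.7,"z": 87,"yaw": 0},
    {"x": 11,"y": 53.7,"z": 87,"yaw": 0},
  ],
)

```text
time: 7.38
ee_pos: [0.5143, -0.271, 0.1668]
tcp_rot: [179.7, 0.2, 78.3]
wrist_force: [0.0, -0.6, -3.6]
opening: 0.0213
```

Run:
```python
from h import *
im,d,C=shot("wrist","w6"); o=get_obs();print(o["ee_pos"],o["tcp_rot"],o["wrist_force"],o["qd"].round(1))
W=cloud(d,*C)*1000
for v in range(2,360,20): print(v,W[v,276].round(0))
im,d,C=shot("side","s6")
cv2.imwrite("pics/s6c.png",cv2.resize(im[100:350,240:480,::-1],None,fx=2.4,fy=2.4))
```

```text
[ 0.51413284 -0.2710698   0.16653079] [179.70450219   0.21081871  78.26813365] [-1.81289949e-03  4.45753022e-01 -3.01506033e+00] [-0.2  0.2 -0.1 -0.   0.1  0.1]
2 [ 542. -141.   74.]
22 [ 540. -150.   72.]
42 [ 538. -158.   60.]
62 [ 536. -171.   69.]
82 [ 533. -182.   79.]
102 [ 531. -193.   85.]
122 [ 529. -204.   94.]
142 [ 527. -213.  114.]
162 [ 525. -222.  119.]
182 [ 523. -231.  125.]
202 [ 521. -240.  131.]
222 [ 519. -248.  136.]
242 [ 518. -256.  142.]
262 [ 516. -264.  146.]
282 [ 514. -271.  151.]
302 [ 513. -279.  156.]
322 [ 511. -286.  160.]
342 [ 510. -293.  165.]
```

View pics/w6.png

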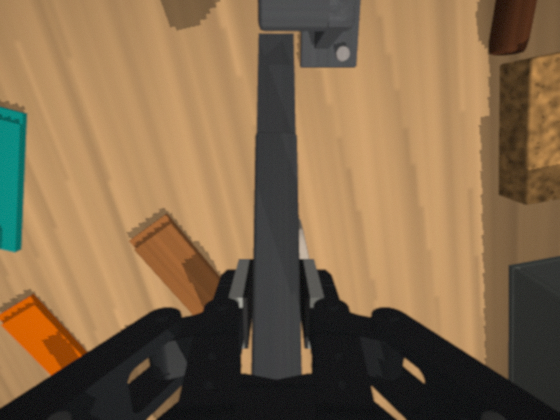

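View pics/s6c.png

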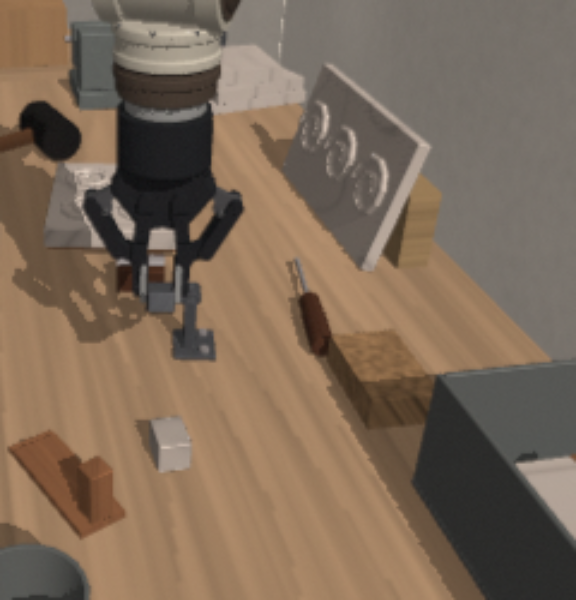

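```bash
cat > pitch.py <<'E'
from h import *
import sys
def pitch(f,v0,v1,v2,v3,uc=276):
    im,d,C=load(f); W=cloud(d,*C)*1000
    ex=np.array([.2028,.979,0]); ey=np.array([-.979,.2028,0]); r=np.array([551.7,-13.3,0])
    for a,b in((v0,v1),(v2,v3)):
        P=np.nanmedian(W[a:b,uc-6:uc+7],axis=1)-r; s=P@ex; c=np.polyfit(s,P[:,2],1)
        print("slope deg",np.degrees(np.arctan(c[0])).round(1),"s",s[0].round(1),s[-1].round(1),"z",np.polyval(c,s[0]).round(1),np.polyval(c,s[-1]).round(1),"y",(P@ey)[[0,-1]].round(1),"resid",np.std(P[:,2]-np.polyval(c,s)).round(2))
E
python3 - <<'E'
from pitch import *
pitch("w6",40,125,142,345)
E
```

```text
slope deg -34.9 s -143.6 -192.4 z 60.5 94.5 y [-16.3 -16.1] resid 0.68
slope deg -32.5 s -200.6 -282.6 z 113.3 165.5 y [-16.  -15.7] resid 0.24
```

servo_tool(
  steps=[
    {"x": -1.6,"y": -7.8,"z": 5,"yaw": 0},
    {"x": -1.6,"y": -7.8,"z": 40,"yaw": 0},
    {"x": -27,"y": 5.6,"z": 40,"yaw": 0},
    {"x": -15,"y": 64,"z": 25,"yaw": 0},
    {"x": -3,"y": 121,"z": 1.5,"yaw": 0},
    {"x": -3,"y": 121,"z": 1.5,"yaw": 0},
    {"x": -3,"y": 121,"z": 1.5,"yaw": 0},
    {"x": -3,"y": 121,"z": 1.5,"yaw": 0},
  ],
)

```text
time: 8.48
ee_pos: [0.5112, -0.1514, 0.1686]
tcp_rot: [179.7, 0.2, 78.2]
wrist_force: [0.5, -0.9, -4.0]
opening: 0.0216
```

Run:
```python
from pitch import *
im,d,C=shot("wrist","w7"); o=get_obs();print(o["ee_pos"],o["tcp_rot"],o["wrist_force"],o["qd"].round(1))
pitch("w7",65,125,142,345)
```

```text
[ 0.51112654 -0.15136134  0.16847442] [179.66899253   0.21978776  78.16398633] [ 0.30804378  0.45227808 -3.98012546] [-0.  -0.  -0.2 -0.1  0.1  0.2]
slope deg -34.7 s -42.1 -76.0 z 70.4 93.8 y [10.8 11. ] resid 0.56
slope deg -33.5 s -84.3 -165.7 z 113.5 167.4 y [11.2 11.7] resid 0.24
```

View pics/w7.png

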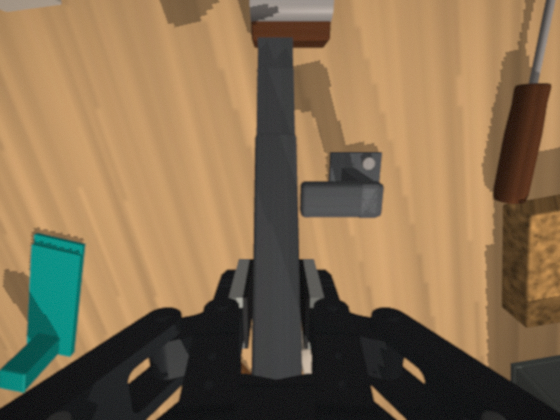

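servo_tool(
  steps=[
    {"x": 4.1,"y": 19.6,"z": 0,"yaw": 0},
    {"x": 4.1,"y": 19.6,"z": 0,"yaw": 0},
    {"x": 6,"y": 29.4,"z": -8,"yaw": 0},
    {"x": 8.1,"y": 39.2,"z": -16,"yaw": 0},
    {"x": 10.1,"y": 49,"z": -23.5,"yaw": 0},
    {"x": 12.2,"y": 58.7,"z": -31,"yaw": 0},
    {"x": 14,"y": 67,"z": -38,"yaw": 0},
    {"x": 15.7,"y": 75.8,"z": -45,"yaw": 0},
    {"x": 15.7,"y": 75.8,"z": -45,"yaw": 0},
    {"x": 15.7,"y": 75.8,"z": -45,"yaw": 0},
  ],
)

```text
time: 9.78
ee_pos: [0.5269, -0.0756, 0.1236]
tcp_rot: [179.7, 0.2, 78.2]
wrist_force: [-0.0, 0.9, -2.7]
opening: 0.0213
```

Run:
```python
from pitch import *
im,d,C=shot("wrist","w8"); o=get_obs();print(o["ee_pos"],o["tcp_rot"],o["wrist_force"],o["qd"].round(1))
pitch("w8",85,125,142,345)
im,d,C=shot("side","s8")
cv2.imwrite("pics/s8c.png",cv2.resize(im[120:270,200:380,::-1],None,fx=3.5,fy=3.5,interpolation=cv2.INTER_CUBIC))
```

```text
[ 0.52688879 -0.07567693  0.12373297] [179.65487605   0.21503846  78.15897068] [ 0.2684461   2.38247349 -2.68584172] [-0.2 -0.1  0.1  0.   0.1  0. ]
slope deg -32.7 s 23.1 1.5 z 36.0 50.0 y [10.9 11. ] resid 0.21
slope deg -32.9 s -6.8 -88.7 z 69.5 122.5 y [11.2 11.7] resid 0.22
```

View pics/w8.png

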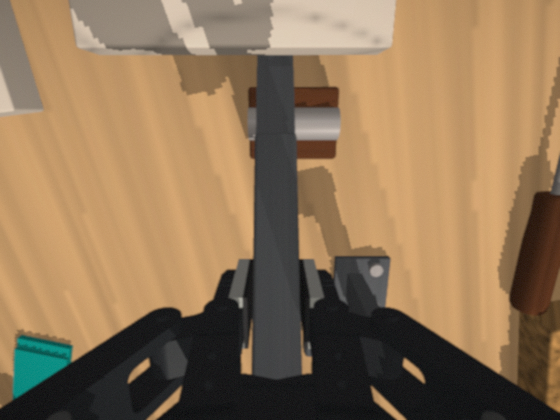

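View pics/s8c.png

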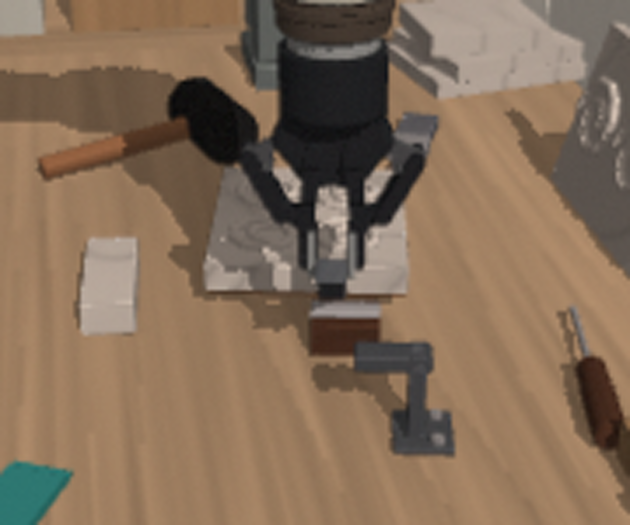

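servo_tool(
  steps=[
    {"x": -0.8,"y": -4,"z": -5,"yaw": 0},
    {"x": -1.5,"y": -7.4,"z": -10,"yaw": 0},
    {"x": -2.3,"y": -11.1,"z": -15,"yaw": 0},
    {"x": -3.1,"y": -15,"z": -23,"yaw": 0},
    {"x": -3.9,"y": -18.9,"z": -31,"yaw": 0},
    {"x": -3.9,"y": -18.9,"z": -31,"yaw": 0},
  ],
  grip=10,
  grip_force=35,
)

```text
time: 10.62
ee_pos: [0.523, -0.0962, 0.093]
tcp_rot: [179.6, 0.3, 78.1]
wrist_force: [-2.0, -4.6, 7.3]
opening: 0.0203
```

Run:
```python
from pitch import *
im,d,C=shot("wrist","w9"); o=get_obs();print(o["ee_pos"],o["tcp_rot"],o["wrist_force"],o["qd"].round(1))
pitch("w9",85,115,142,330)
```

```text
[ 0.52300897 -0.09614571  0.09320652] [179.58101176   0.34090034  78.07021069] [-2.15332704 -5.17578466  7.49505683] [ 0.1 -0.1  0.3  0.2  0.1  0. ]
slope deg -48.3 s -0.8 -13.9 z 40.8 55.5 y [10.6 10.7] resid 3.48
slope deg -14.7 s -25.8 -107.5 z 63.0 84.4 y [10.8 11.4] resid 0.21
```

View pics/w9.png

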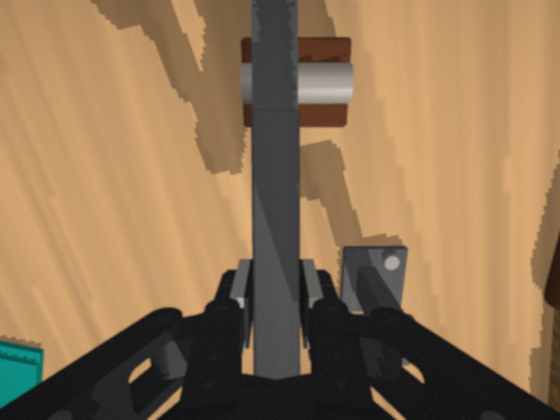

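servo_tool(
  steps=[
    {"x": -0.2,"y": -1,"z": -6,"yaw": 0},
    {"x": -0.4,"y": -2,"z": -12,"yaw": 0},
    {"x": -0.6,"y": -2.9,"z": -18,"yaw": 0},
    {"x": -0.6,"y": -2.9,"z": -22,"yaw": 0},
    {"x": -0.6,"y": -2.9,"z": -22,"yaw": 0},
    {"x": -0.6,"y": -2.9,"z": -22,"yaw": 0},
  ],
)

```text
time: 11.42
ee_pos: [0.5225, -0.1012, 0.0722]
tcp_rot: [179.5, 0.6, 78.0]
wrist_force: [-4.7, -10.9, 9.8]
opening: 0.0207
```

Run:
```python
from pitch import *
im,d,C=shot("wrist","w10"); o=get_obs();print(o["ee_pos"],o["tcp_rot"],o["wrist_force"],o["qd"].round(1))
pitch("w10",85,105,142,330)
im,d,C=shot("side","s10")
cv2.imwrite("pics/s10c.png",cv2.resize(im[120:270,200:380,::-1],None,fx=3.5,fy=3.5,interpolation=cv2.INTER_CUBIC))
```

```text
[ 0.52250556 -0.10116625  0.0722481 ] [179.47327267   0.56532776  77.99113247] [ -4.44933188 -10.15362181  10.14156563] [-0.   0.  -0.   0.1  0.1  0. ]
slope deg -39.6 s -7.3 -15.0 z 41.4 47.8 y [10.2 10.1] resid 2.71
slope deg -2.7 s -29.5 -114.8 z 56.4 60.5 y [10.2 10.8] resid 0.22
```

View pics/w10.png

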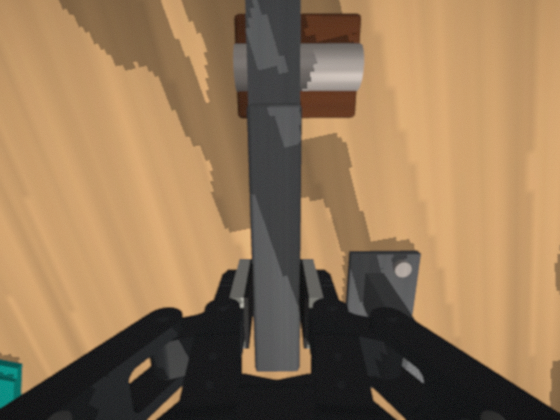

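View pics/s10c.png

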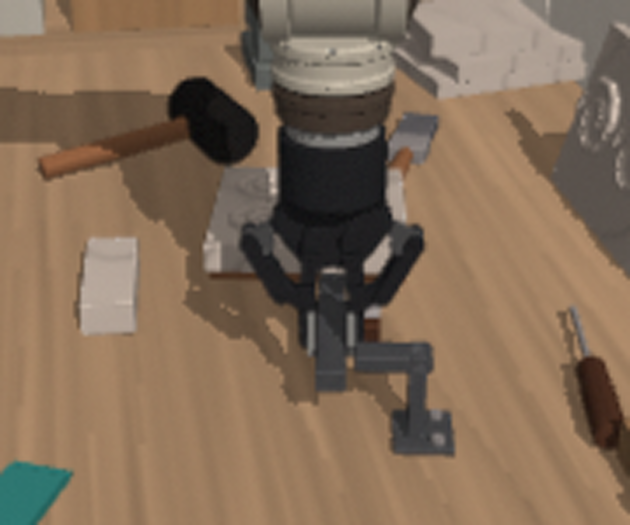

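servo_tool(
  steps=[
    {"x": -0.2,"y": -1,"z": -4,"yaw": 0},
    {"x": -0.2,"y": -1,"z": -8,"yaw": 0},
    {"x": -0.2,"y": -1,"z": -8,"yaw": 0},
    {"x": -0.2,"y": -1,"z": -8,"yaw": 0},
  ],
)

```text
time: 12.02
ee_pos: [0.5224, -0.1033, 0.065]
tcp_rot: [179.4, 0.7, 78.0]
wrist_force: [-3.6, -4.5, 8.1]
opening: 0.0204
```

Run:
```python
from pitch import *
im,d,C=shot("wrist","w11"); o=get_obs();print(o["ee_pos"],o["tcp_rot"],o["wrist_force"],o["qd"].round(1))
pitch("w11",85,95,142,330)
W=cloud(d,*C)*1000
print(W[360:375,270])
```

```text
[ 0.52238316 -0.10327719  0.06496369] [179.40251682   0.66814306  77.95635134] [-3.95650897 -4.09420001  8.65932124] [-0.1 -0.1  0.   0.1 -0.1  0. ]
slope deg 3.9 s -9.9 -13.3 z 42.8 42.6 y [9.7 9.7] resid 0.11
slope deg 1.5 s -31.1 -118.0 z 54.2 51.9 y [ 9.9 10.4] resid 0.19
[[ 5.10808034e+02 -1.44457403e+02  5.09835436e+01]
 [ 5.10764296e+02 -1.44671188e+02  5.14150566e+01]
 [ 5.10553858e+02 -1.45619224e+02  5.10023686e+01]
 [ 5.10837126e+02 -1.44392191e+02  5.30750399e+01]
 [ 5.10546142e+02 -1.45695136e+02  5.22585874e+01]
 [ 5.09949197e+02 -1.48346922e+02  4.99296104e+01]
 [ 4.99577223e+02 -1.94090947e+02 -7.62164337e-01]
 [ 4.99346471e+02 -1.95137273e+02 -1.00536895e+00]
 [ 4.99142551e+02 -1.96065418e+02 -1.11266824e+00]
 [ 4.99152117e+02 -1.96052052e+02 -1.75367161e-01]
 [ 4.98815735e+02 -1.97564571e+02 -9.24731593e-01]
 [ 4.98746644e+02 -1.97898062e+02 -3.73342104e-01]
 [ 4.98486699e+02 -1.99073664e+02 -7.43021137e-01]
 [ 4.98345759e+02 -1.99724204e+02 -5.37608276e-01]
 [ 4.98294654e+02 -1.99978179e+02  9.57746098e-02]]
```

servo_tool(
  steps=[
    {"x": 4.6,"y": -0.8,"z": 0,"yaw": 1.9},
    {"x": 9.2,"y": -1.5,"z": 0,"yaw": 3.8},
    {"x": 13.8,"y": -2,"z": 0,"yaw": 5.7},
    {"x": 18.3,"y": -2.4,"z": 0,"yaw": 7.5},
    {"x": 22.7,"y": -2.8,"z": 0,"yaw": 9.3},
    {"x": 22.7,"y": -2.8,"z": 0,"yaw": 9.3},
    {"x": 22.7,"y": -2.8,"z": 0,"yaw": 9.3},
  ],
)

```text
time: 12.95
ee_pos: [0.5437, -0.1062, 0.0646]
tcp_rot: [179.6, 0.7, 87.3]
wrist_force: [-6.7, 0.4, 6.8]
opening: 0.0205
```

Run:
```python
from pitch import *
im,d,C=shot("wrist","w12"); o=get_obs();print(o["ee_pos"],o["tcp_rot"],o["wrist_force"],o["qd"].round(1))
im,d,C=shot("side","s12")
cv2.imwrite("pics/s12c.png",cv2.resize(im[120:270,200:380,::-1],None,fx=3.5,fy=3.5,interpolation=cv2.INTER_CUBIC))
```

```text
[ 0.54368996 -0.10618274  0.06460991] [179.56784824   0.6726527   87.3048019 ] [-7.78868589 -0.1152309   6.23822966] [-0.  0. -0.  0. -0. -0.]
```

View pics/w12.png

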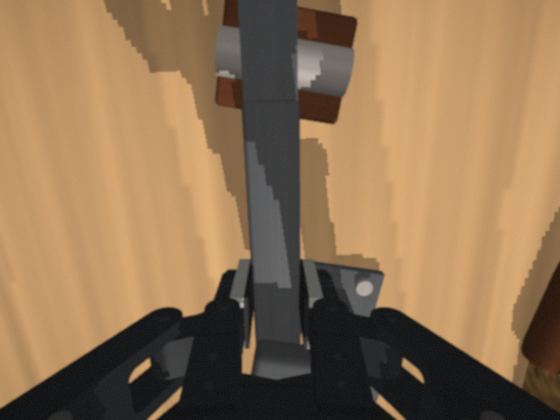

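View pics/s12c.png

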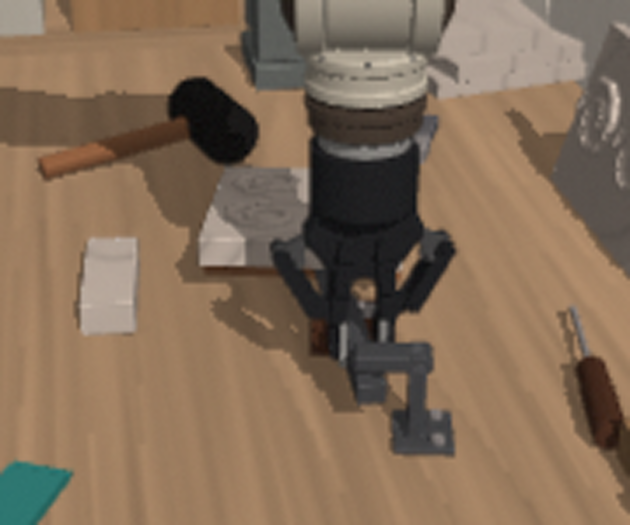

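servo_tool(
  steps=[
    {"x": -0.3,"y": 0,"z": 3,"yaw": 0},
    {"x": -0.3,"y": 0,"z": 6,"yaw": 0},
    {"x": -0.3,"y": 0,"z": 6,"yaw": 0},
  ],
)

```text
time: 13.42
ee_pos: [0.5429, -0.1061, 0.0702]
tcp_rot: [179.6, 0.7, 87.3]
wrist_force: [-3.6, 3.8, -1.2]
opening: 0.021
```

servo_tool(
  steps=[
    {"x": 0,"y": 0,"z": 0,"yaw": 0},
    {"x": 0,"y": 0,"z": 0,"yaw": 0},
    {"x": 0,"y": 0,"z": 0,"yaw": 0},
  ],
  grip=42,
  grip_force=20,
)

```text
time: 13.8
ee_pos: [0.5432, -0.1063, 0.0703]
tcp_rot: [179.6, 0.7, 87.3]
wrist_force: [-0.1, 0.5, 0.3]
opening: 0.042
```

servo_tool(
  steps=[
    {"x": 0,"y": 0,"z": 20,"yaw": 0},
    {"x": 0,"y": 0,"z": 60,"yaw": 0},
    {"x": 0,"y": 0,"z": 120,"yaw": 0},
    {"x": 0,"y": 0,"z": 180,"yaw": -2},
    {"x": 0,"y": 0,"z": 200,"yaw": -9},
    {"x": 0,"y": 0,"z": 200,"yaw": -9},
    {"x": 0,"y": 0,"z": 200,"yaw": -9},
  ],
)

```text
time: 14.68
ee_pos: [0.5429, -0.1063, 0.2688]
tcp_rot: [179.7, 0.7, 78.4]
wrist_force: [-0.7, 0.1, -0.0]
opening: 0.0422
```

Run:
```python
from pitch import *
im,d,C=shot("wrist","w13"); o=get_obs();print(o["ee_pos"],o["tcp_rot"],o["wrist_force"],o["qd"].round(1))
im,d,C=shot("side","s13")
cv2.imwrite("pics/s13c.png",cv2.resize(im[120:270,200:380,::-1],None,fx=3.5,fy=3.5,interpolation=cv2.INTER_CUBIC))
```

```text
[ 0.5428121  -0.10624656  0.2685228 ] [179.73992121   0.68368313  78.42325483] [ 0.17931262  0.21635186 -0.34153192] [-0.1  0.1 -0.   0.2  0.   0.5]
```

View pics/w13.png

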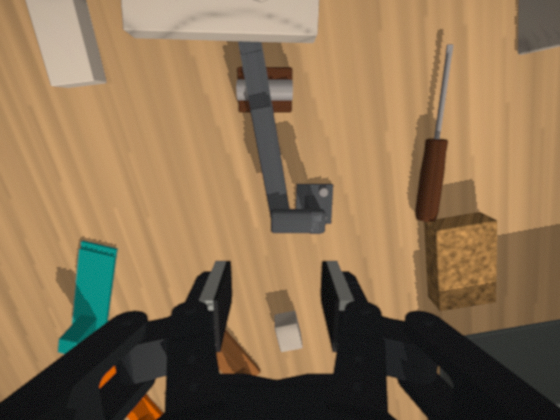

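View pics/s13c.png

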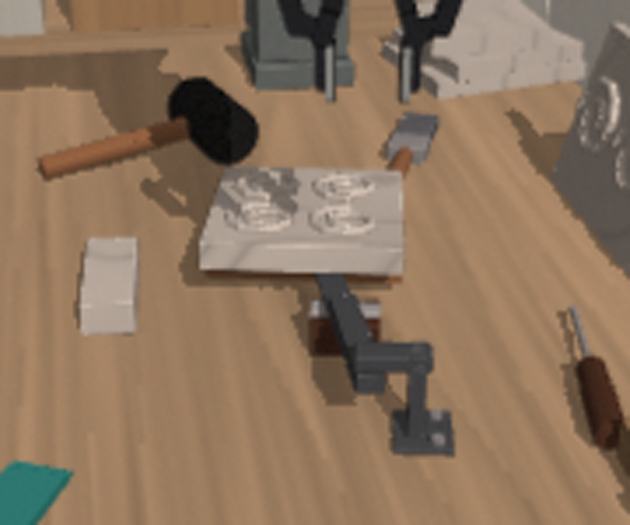

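Run:
```python
from h import *
im,d,C=load("w13"); W=cloud(d,*C)*1000
ex=np.array([.2028,.979,0]); ey=np.array([-.979,.2028,0]); r=np.array([551.7,-13.3,0])
P=W-r
for u in (135,160,190,220,260,290,305):
    q=np.nanmedian(P[5:22,u-3:u+4].reshape(-1,3),axis=0); print(u,"s",(q@ex).round(1),"y",(q@ey).round(1),"ztop",q[2].round(1))
m=P[2:24,130:310].reshape(-1,3); m=m[np.isfinite(m[:,0])]; A=np.c_[m@ex,m@ey,np.ones(len(m))]
c=np.linalg.lstsq(A,m[:,2],rcond=None)[0]; print("plane",np.degrees(np.arctan(c[:2])),c[2], "z edge top at s=41, y=-50,33,58,115:",[c@[41,y,1] for y in(-50,33,58,115)])
# top edge line / corners
for px in ((123,30),(318,32)): 
    q=ray(px,.066,C)*1000-r; print("edge hi",q@ex,q@ey)
for px in ((127,38),(312,41)): 
    q=ray(px,.041,C)*1000-r; print("edge lo",q@ex,q@ey)
imt,dt,Ct=shot("top","t13"); cv2.imwrite("pics/t13c.png",cv2.resize(imt[160:275,175:395,::-1],None,fx=3.5,fy=3.5,interpolation=cv2.INTER_CUBIC))
```

```text
135 s 60.3 y 110.3 ztop 64.1
160 s 60.3 y 88.8 ztop 64.1
190 s 60.6 y 63.0 ztop 64.1
220 s 60.6 y 37.2 ztop 64.0
260 s 60.9 y 2.8 ztop 63.9
290 s 61.1 y -23.1 ztop 63.9
305 s 61.0 y -36.0 ztop 63.9
plane [-5.6355151  0.1060114] 69.8980379266974 z edge top at s=41, y=-50,33,58,115: [np.float64(65.75978030603031), np.float64(65.91335106204454), np.float64(65.95960731385605), np.float64(66.06507156798631)]
edge hi 46.91847981637464 121.55663344744542
edge hi 45.977641409282754 -47.54349411280344
edge lo 45.25321698060277 128.91760602942892
edge lo 43.323130631354665 -45.140796101968405
```

View pics/t13c.png

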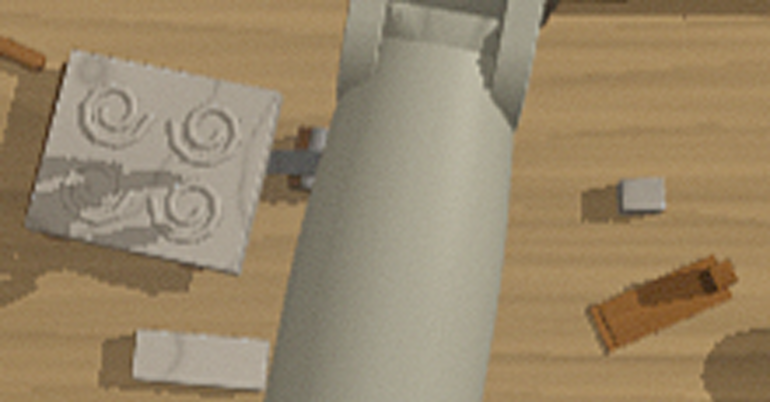

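servo_tool(
  steps=[
    {"x": -20,"y": -55,"z": -5,"yaw": -10},
    {"x": -40,"y": -110,"z": -20,"yaw": -20},
    {"x": -60,"y": -165,"z": -40,"yaw": -30},
    {"x": -80,"y": -220,"z": -60,"yaw": -40},
    {"x": -98,"y": -264,"z": -68,"yaw": -50},
    {"x": -98,"y": -264,"z": -68,"yaw": -50},
    {"x": -98,"y": -264,"z": -68,"yaw": -50},
    {"x": -98,"y": -264,"z": -68,"yaw": -50},
  ],
  grip=60,
)

```text
time: 15.82
ee_pos: [0.4453, -0.3694, 0.2009]
tcp_rot: [179.7, 0.7, 28.5]
wrist_force: [-0.6, 0.7, 0.1]
opening: 0.0599
```

Run:
```python
from h import *
im,d,C=shot("wrist","w14"); o=get_obs();print(o["ee_pos"],o["tcp_rot"],o["q"].round(0),o["qd"].round(1))
```

```text
[ 0.44535932 -0.36933999  0.20106097] [179.71437279   0.66773792  28.5061148 ] [-39.   8.   8.  90.  -1. 112.] [ 0.1 -0.1  0.1 -0.1 -0.1  0.2]
```

View pics/w14.png

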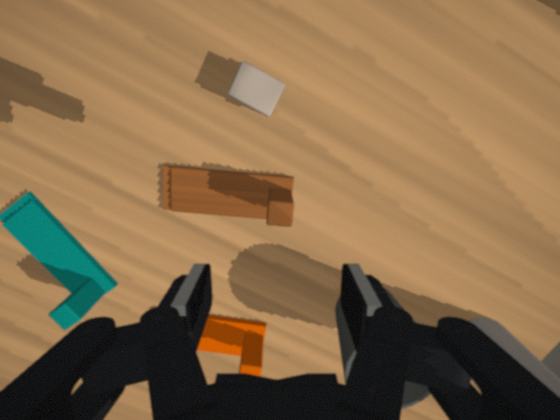

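Run:
```python
from h import *
im,d,C=load("w14"); W=cloud(d,*C)*1000
cv2.imwrite("pics/w14c.png",cv2.resize(im[140:250,140:320,::-1],None,fx=4.4,fy=4.4,interpolation=cv2.INTER_CUBIC))
for p in [(282,212),(200,195),(390,350),(350,330),(282,195),(260,85)]: print(p,W[p[1],p[0]].round(0))
for P in [(.4453,-.3694,0),(.4453,-.3694,.058)]: print(proj(P,C))
```

```text
(282, 212) [ 443. -378.   57.]
(200, 195) [ 407. -308.    7.]
(390, 350) [ 474. -388.  250.]
(350, 330) [ 452. -400.  208.]
(282, 195) [ 451. -374.   35.]
(260, 85) [ 523. -314.   28.]
[274.07633751 188.65642538]
[274.10586446 204.82594163]
```

View pics/w14c.png

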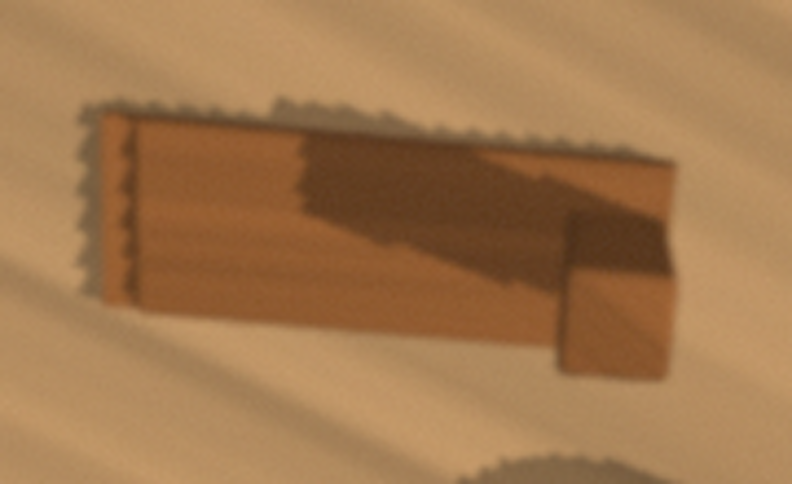

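Run:
```python
from h import *
im,d,C=load("w14")
A=lambda u,v,z: ray((140+u/4.4-.4,140+v/4.4-.4),z,C)*1000
b=np.mean([A(*p,.058) for p in((568,270),(672,272),(667,380),(562,373))],0)
n=(A(104,112,.005)+A(104,304,.005))/2; e1,e2=A(138,115,.008),A(675,163,.008); f1,f2=A(138,311,.008),A(558,347,.008)
y=lambda v:np.degrees(np.arctan2(v[1],v[0]))
print("block",b,"nose",n,"dist",np.linalg.norm((n-b)[:2]),"yaw",y(n-b),y(e1-e2),y(f1-f2), "w",np.linalg.norm(e1-f1))
q=A(568,270,.058),A(672,272,.058),A(667,380,.058),A(562,373,.058); print([np.linalg.norm(q[i]-q[(i+1)%4]).round(1) for i in range(4)])
```

```text
block [ 441.1230658 -377.1290486   58.       ] nose [ 396.09505537 -273.26284686    5.        ] dist 113.20649092393977 yaw 113.43766623655961 113.2856557705562 113.23877550605789 w 44.24893475963027
[np.float64(19.5), np.float64(21.5), np.float64(20.1), np.float64(20.4)]
```

servo_tool(
  steps=[
    {"x": -1,"y": -2,"z": 0,"yaw": 10},
    {"x": -2,"y": -4,"z": 0,"yaw": 20},
    {"x": -4,"y": -7,"z": 0,"yaw": 30},
    {"x": -4,"y": -7,"z": 0,"yaw": 40},
    {"x": -4,"y": -7,"z": 0,"yaw": 50},
    {"x": -4,"y": -7,"z": 0,"yaw": 60},
    {"x": -4,"y": -7,"z": 0,"yaw": 70},
    {"x": -4,"y": -7,"z": 0,"yaw": 80},
    {"x": -4,"y": -7,"z": 0,"yaw": 90},
    {"x": -4,"y": -7,"z": 0,"yaw": 100},
    {"x": -4,"y": -7,"z": 0,"yaw": 110},
    {"x": -4,"y": -7,"z": 0,"yaw": 120},
  ],
  grip=55,
)

```text
time: 17.38
ee_pos: [0.4419, -0.3755, 0.2014]
tcp_rot: [179.7, 0.7, 149.0]
wrist_force: [0.3, -0.7, 0.0]
opening: 0.0548
```

Run:
```python
from h import *
o=get_obs();print(o["ee_pos"],o["tcp_rot"],o["q"].round(0),o["qd"].round(1))
```

```text
[ 0.44193996 -0.37550209  0.20139991] [179.71921338   0.70223521 148.95741866] [-41.   8.   7.  89.   0.  -9.] [ -0.4   0.5   0.4   0.5   0.9 -79.9]
```

servo_tool(
  steps=[
    {"x": -0.8,"y": -1.6,"z": -10,"yaw": 10},
    {"x": -0.8,"y": -1.6,"z": -30,"yaw": 20},
    {"x": -0.8,"y": -1.6,"z": -50,"yaw": 30},
    {"x": -0.8,"y": -1.6,"z": -70,"yaw": 40},
    {"x": -0.8,"y": -1.6,"z": -90,"yaw": 50},
    {"x": -0.8,"y": -1.6,"z": -101,"yaw": 54.4},
    {"x": -0.8,"y": -1.6,"z": -101,"yaw": 54.4},
    {"x": -0.8,"y": -1.6,"z": -101,"yaw": 54.4},
  ],
)

```text
time: 18.38
ee_pos: [0.4417, -0.3768, 0.1012]
tcp_rot: [179.8, 0.7, -156.7]
wrist_force: [0.0, 0.5, 0.8]
opening: 0.0554
```

Run:
```python
from h import *
im,d,C=shot("wrist","w15");o=get_obs();print(o["ee_pos"],o["tcp_rot"],o["q"].round(0),o["qd"].round(1))
```

```text
[ 0.44166785 -0.37702159  0.10132067] [ 179.78232572    0.73542269 -156.68116699] [-41.   9.  -3.  79.   1. -64.] [-0.3 -0.1  0.  -0.1  0.  -0.2]
```

View pics/w15.png

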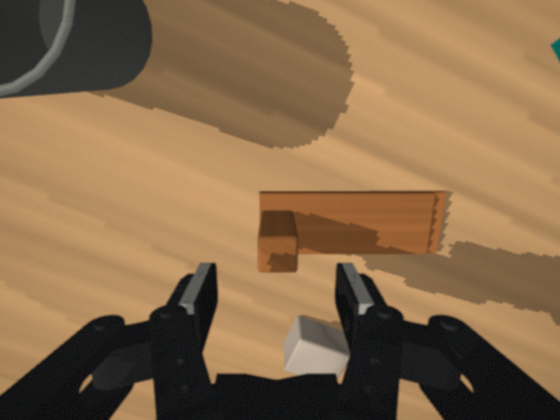

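servo_tool(
  steps=[
    {"x": -0.5,"y": 0,"z": -30,"yaw": 0},
    {"x": -0.5,"y": 0,"z": -55,"yaw": 0},
    {"x": -0.5,"y": 0,"z": -61,"yaw": 0},
    {"x": -0.5,"y": 0,"z": -61,"yaw": 0},
    {"x": -0.5,"y": 0,"z": -61,"yaw": 0},
  ],
)

```text
time: 19.05
ee_pos: [0.4417, -0.3775, 0.0417]
tcp_rot: [179.9, 0.8, -156.7]
wrist_force: [0.1, 0.2, 0.1]
opening: 0.0549
```

servo_tool(
  steps=[
    {"x": 0,"y": 0,"z": 0,"yaw": 0},
    {"x": 0,"y": 0,"z": 0,"yaw": 0},
    {"x": 0,"y": 0,"z": 0,"yaw": 0},
    {"x": 0,"y": 0,"z": 0,"yaw": 0},
  ],
  grip=10,
  grip_force=50,
)

```text
time: 19.55
ee_pos: [0.4421, -0.3778, 0.0426]
tcp_rot: [180.0, 0.8, -156.7]
wrist_force: [0.2, 0.4, 5.5]
opening: 0.0217
```

servo_tool(
  steps=[
    {"x": 0,"y": 0,"z": 15,"yaw": 0},
    {"x": 0,"y": 0,"z": 45,"yaw": -5},
    {"x": 0,"y": 0,"z": 75,"yaw": -15},
    {"x": 0,"y": 0,"z": 75,"yaw": -25},
    {"x": 0,"y": 0,"z": 75,"yaw": -35},
    {"x": 0,"y": 0,"z": 75,"yaw": -35},
  ],
)

```text
time: 20.3
ee_pos: [0.4421, -0.3778, 0.1183]
tcp_rot: [180.0, 0.8, 168.4]
wrist_force: [-0.1, 0.4, -1.1]
opening: 0.0213
```

Run:
```python
from h import *
im,d,C=shot("wrist","w16");o=get_obs();print(o["ee_pos"],o["tcp_rot"],o["q"].round(0),o["qd"].round(1),o["wrist_force"],o["opening"])
```

```text
[ 0.44210893 -0.37779226  0.11812507] [179.96232225   0.83124836 168.53228747] [-41.   8.  -1.  80.   0. -29.] [-0.   0.2 -0.3 -0.1  0.1 -1.1] [-0.39281449  0.46240737 -0.99459536] 0.021336077483003087
```

View pics/w16.png

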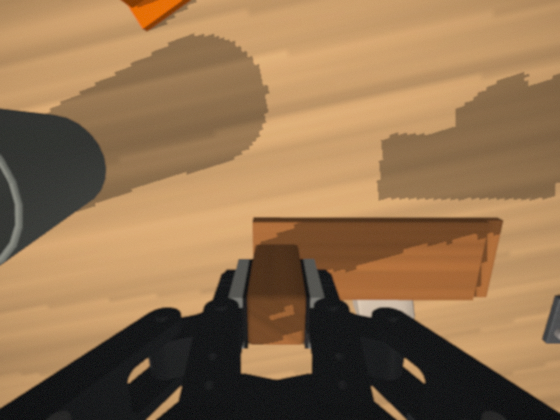

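Run:
```python
from h import *
im,d,C=load("w16"); W=cloud(d,*C)*1000
for p in [(330,240),(360,270),(400,240),(400,280),(460,240),(460,285)]: print(p,W[p[1]-2:p[1]+3,p[0]-2:p[0]+3].reshape(-1,3).mean(0).round(1))
# plate far long edge at v=219 z=top; nose corners
zt=np.nanmedian(W[235:285,340:460,2]);print(zt)
a,b=ray((258,218.5),zt/1e3,C)*1000,ray((490,218.5),zt/1e3,C)*1000; print("edge yaw",np.degrees(np.arctan2(*(b-a)[1::-1])))
n1,n2=ray((501,219),(zt-3)/1e3,C)*1000,ray((488,296),(zt-3)/1e3,C)*1000; print("nose",(n1+n2)/2,np.linalg.norm(n1-n2), "rel tcp",((n1+n2)/2)-get_obs()["ee_pos"]*1000)
```

```text
(330, 240) [ 434.6 -349.4   82.7]
(360, 270) [ 454.2 -336.8   83. ]
(400, 240) [ 441.6 -315.    82.9]
(400, 280) [ 464.1 -317.    83.1]
(460, 240) [ 447.5 -285.7   83.3]
(460, 285) [ 473.4 -286.4   83.1]
82.97596678086077
edge yaw 78.40227059227414
nose [ 463.63821425 -266.82498935   79.97596678] 44.1225539531233 rel tcp [ 21.52928865 110.96727152 -38.14910809]
```

servo_tool(
  steps=[
    {"x": 1,"y": 50,"z": 5,"yaw": 0},
    {"x": 5,"y": 105,"z": 5,"yaw": 0},
    {"x": 12,"y": 160,"z": 5,"yaw": 0},
    {"x": 22,"y": 215,"z": 0,"yaw": 0},
    {"x": 31.5,"y": 268,"z": 0,"yaw": 0},
    {"x": 31.5,"y": 268,"z": -40,"yaw": 0},
    {"x": 31.5,"y": 268,"z": -60,"yaw": 0},
    {"x": 31.5,"y": 268,"z": -60,"yaw": 0},
    {"x": 31.5,"y": 268,"z": -60,"yaw": 0},
  ],
)

```text
time: 21.48
ee_pos: [0.474, -0.1101, 0.0592]
tcp_rot: [180.0, 0.9, 168.6]
wrist_force: [-0.2, -0.3, -1.1]
opening: 0.0215
```

Run:
```python
from h import *
im,d,C=shot("wrist","w17");o=get_obs();p=o["ee_pos"]*1000;print(p,o["tcp_rot"],o["q"].round(0),o["qd"].round(1),o["wrist_force"])
ex=np.array([.2028,.979,0]); ey=np.array([-.979,.2028,0]); r=np.array([551.7,-13.3,0]); print("s,y",(p-r)@ex,(p-r)@ey)
im,d,C=shot("side","s17")
cv2.imwrite("pics/s17c.png",cv2.resize(im[120:270,200:380,::-1],None,fx=3.5,fy=3.5,interpolation=cv2.INTER_CUBIC))
```

```text
[ 474.25365343 -110.13779473   59.45068186] [179.96764345   0.92825215 168.58330641] [-13.  -4. -20.  73.   0.  -2.] [-0.1 -0.1  0.1 -0.3 -0.1  0.4] [-0.07331009 -0.42769793 -0.33693763]
s,y -110.51032012616493 56.18126852303808
```

View pics/w17.png

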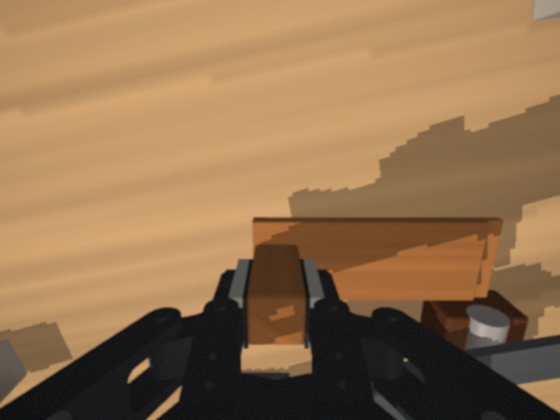

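View pics/s17c.png

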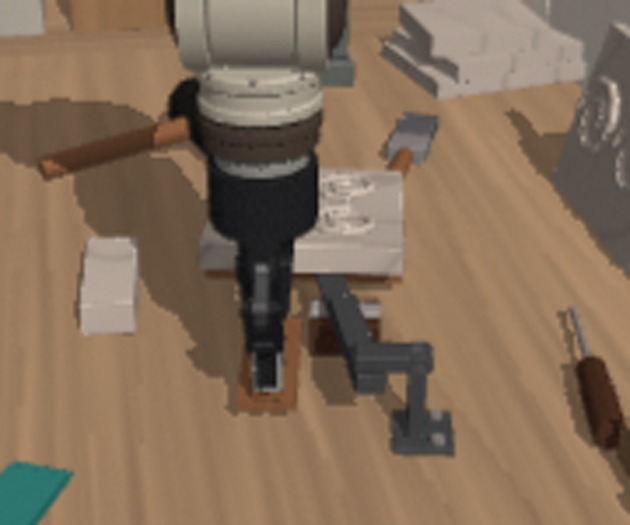

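servo_tool(
  steps=[
    {"x": 2,"y": 10,"z": -13,"yaw": 0},
    {"x": 4,"y": 20,"z": -15,"yaw": 0},
    {"x": 8,"y": 39,"z": -15,"yaw": 0},
    {"x": 11.5,"y": 57,"z": -15,"yaw": 0},
    {"x": 13.2,"y": 65,"z": -15,"yaw": 0},
    {"x": 13.2,"y": 65,"z": -15,"yaw": 0},
  ],
)

```text
time: 22.32
ee_pos: [0.4875, -0.0446, 0.0443]
tcp_rot: [180.0, 0.9, 168.6]
wrist_force: [0.5, -0.6, -0.2]
opening: 0.0213
```

servo_tool(
  steps=[
    {"x": 2,"y": 9,"z": 0,"yaw": 0},
    {"x": 4,"y": 18,"z": 0,"yaw": 0},
    {"x": 6,"y": 27,"z": 0,"yaw": 0},
    {"x": 8,"y": 36,"z": 0,"yaw": 0},
    {"x": 9.5,"y": 46,"z": 0,"yaw": 0},
    {"x": 9.5,"y": 46,"z": 0,"yaw": 0},
  ],
)

```text
time: 23.08
ee_pos: [0.4971, 0.0021, 0.0443]
tcp_rot: [180.0, 0.9, 168.7]
wrist_force: [0.2, 0.5, -1.4]
opening: 0.0212
```

Run:
```python
from h import *
im,d,C=shot("wrist","w18");o=get_obs();p=o["ee_pos"]*1000;print(p,o["tcp_rot"],o["q"].round(0),o["qd"].round(1),o["wrist_force"])
ex=np.array([.2028,.979,0]); ey=np.array([-.979,.2028,0]); r=np.array([551.7,-13.3,0]); print("s,y",(p-r)@ex,(p-r)@ey)
im,d,C=shot("side","s18")
cv2.imwrite("pics/s18c.png",cv2.resize(im[120:270,200:380,::-1],None,fx=3.5,fy=3.5,interpolation=cv2.INTER_CUBIC))
```

```text
[496.97082139   1.7670105   44.26978713] [179.97792863   0.91462048 168.68418985] [  0.  -2. -20.  71.  -0.  12.] [-0.8 -0.1 -0.2 -0.  -0.1 -0.2] [-0.23313253  0.4974796  -0.98074438]
s,y 3.6515258532614974 56.63545558713543
```

View pics/w18.png

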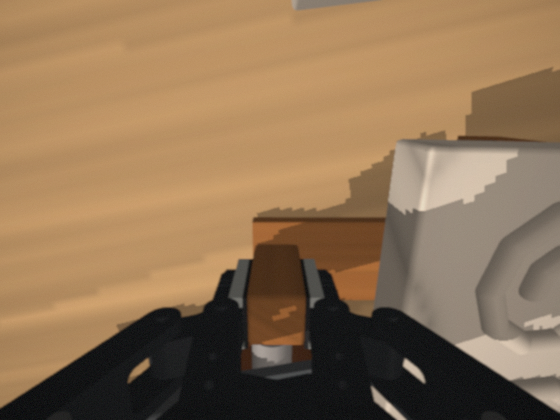

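View pics/s18c.png

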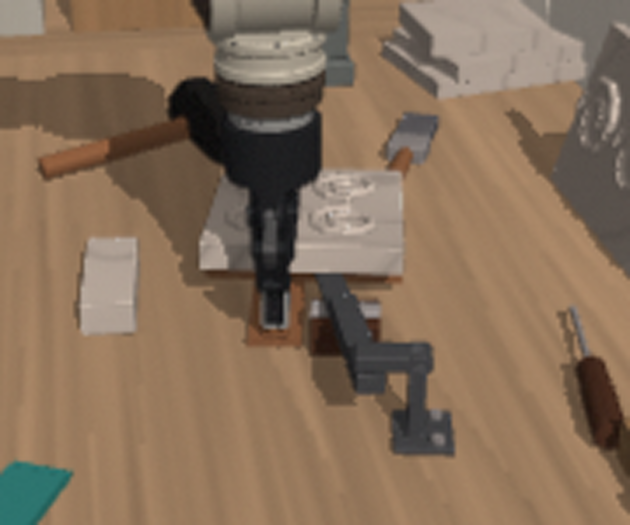

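servo_tool(
  steps=[
    {"x": 0,"y": 0,"z": -1.2,"yaw": 0},
    {"x": 0,"y": 0,"z": -1.2,"yaw": 0},
  ],
)

```text
time: 23.42
ee_pos: [0.4968, 0.0013, 0.0429]
tcp_rot: [180.0, 0.9, 168.6]
wrist_force: [-0.8, -0.3, -0.7]
opening: 0.0214
```

servo_tool(
  steps=[
    {"x": 0,"y": 0,"z": 0,"yaw": 0},
    {"x": 0,"y": 0,"z": 0,"yaw": 0},
    {"x": 0,"y": 0,"z": 0,"yaw": 0},
  ],
  grip=34,
  grip_force=20,
)

```text
time: 23.8
ee_pos: [0.4969, 0.0012, 0.043]
tcp_rot: [180.0, 0.9, 168.6]
wrist_force: [0.1, -0.5, -1.4]
opening: 0.0342
```

servo_tool(
  steps=[
    {"x": 0,"y": 0,"z": 15,"yaw": 0},
    {"x": 0,"y": 0,"z": 50,"yaw": 0},
    {"x": 0,"y": -20,"z": 100,"yaw": -5},
    {"x": 12,"y": -50,"z": 150,"yaw": -15},
    {"x": 25,"y": -80,"z": 170,"yaw": -25},
    {"x": 40,"y": -108,"z": 190,"yaw": -35},
    {"x": 46,"y": -108,"z": 200,"yaw": -45},
    {"x": 46,"y": -108,"z": 200,"yaw": -55},
    {"x": 46,"y": -108,"z": 200,"yaw": -65},
    {"x": 46,"y": -108,"z": 200,"yaw": -75},
    {"x": 46,"y": -108,"z": 200,"yaw": -81},
    {"x": 46,"y": -108,"z": 200,"yaw": -81},
  ],
)

```text
time: 25.3
ee_pos: [0.5429, -0.1067, 0.244]
tcp_rot: [179.9, 0.9, 87.7]
wrist_force: [0.7, 0.5, 0.1]
opening: 0.034
```

Run:
```python
from h import *
im,d,C=shot("wrist","w19");o=get_obs();p=o["ee_pos"]*1000;print(p,o["tcp_rot"],o["q"].round(0),o["qd"].round(1),o["wrist_force"])
im,d,C=shot("side","s19")
cv2.imwrite("pics/s19c.png",cv2.resize(im[120:270,200:380,::-1],None,fx=3.5,fy=3.5,interpolation=cv2.INTER_CUBIC))
```

```text
[ 542.90425588 -106.75820387  243.85719669] [179.93788137   0.92258383  87.77025004] [-11.   5.   9.  94.  -1.  82.] [-0.   0.1 -0.2 -0.3  0.1 -0.8] [ 0.04712939 -0.46763153  0.49851433]
```

View pics/w19.png

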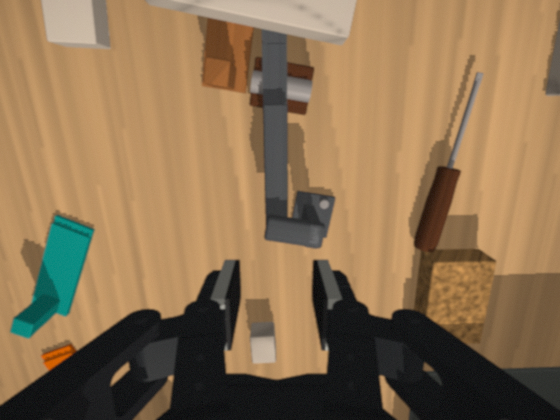

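View pics/s19c.png

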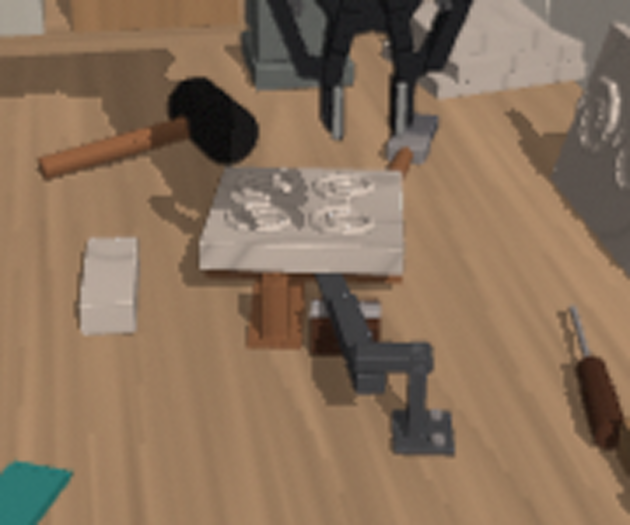

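servo_tool(
  steps=[
    {"x": 0,"y": 0,"z": -60,"yaw": -0.5},
    {"x": 0,"y": 0.3,"z": -120,"yaw": -0.5},
    {"x": 0,"y": 0.3,"z": -160,"yaw": -0.5},
    {"x": 0,"y": 0.3,"z": -178,"yaw": -0.5},
    {"x": 0,"y": 0.3,"z": -182,"yaw": -0.5},
    {"x": 0,"y": 0.3,"z": -182,"yaw": -0.5},
    {"x": 0,"y": 0.3,"z": -182,"yaw": -0.5},
  ],
  grip=42,
)

```text
time: 26.28
ee_pos: [0.5439, -0.1066, 0.0634]
tcp_rot: [179.8, 0.9, 87.3]
wrist_force: [0.6, 0.3, 0.5]
opening: 0.042
```

servo_tool(
  steps=[
    {"x": 0,"y": 0,"z": 0,"yaw": 0},
    {"x": 0,"y": 0,"z": 0,"yaw": 0},
    {"x": 0,"y": 0,"z": 0,"yaw": 0},
    {"x": 0,"y": 0,"z": 0,"yaw": 0},
  ],
  grip=10,
  grip_force=40,
)

```text
time: 26.78
ee_pos: [0.5439, -0.1068, 0.064]
tcp_rot: [179.8, 1.0, 87.3]
wrist_force: [-2.4, -1.5, 6.4]
opening: 0.0217
```

servo_tool(
  steps=[
    {"x": 0,"y": 0,"z": -3,"yaw": 0},
    {"x": 0,"y": 0,"z": -5,"yaw": 0},
    {"x": 0,"y": 0,"z": -5,"yaw": 0},
  ],
)

```text
time: 27.15
ee_pos: [0.5439, -0.1074, 0.0599]
tcp_rot: [179.7, 1.0, 87.3]
wrist_force: [-5.0, -2.8, 8.5]
opening: 0.0207
```

Run:
```python
from pitch import *
im,d,C=shot("wrist","w20");o=get_obs();p=o["ee_pos"]*1000;print(p,o["tcp_rot"],o["wrist_force"])
pitch("w20",60,90,120,250)
W=cloud(d,*C)*1000
print(W[100:380:20,274].round(0))
```

```text
[ 543.88341728 -107.30932532   59.89671286] [179.74616499   1.02455159  87.29834484] [-5.18991742 -4.52434714  8.9787388 ]
slope deg 1.1 s -2.5 -12.5 z 42.9 42.7 y [3.  1.5] resid 0.2
slope deg 1.1 s -23.3 -73.8 z 54.6 53.6 y [-0.2 -8.2] resid 0.21
[[ 547.  -29.   55.]
 [ 546.  -36.   54.]
 [ 546.  -43.   55.]
 [ 546.  -51.   54.]
 [ 545.  -58.   54.]
 [ 545.  -66.   54.]
 [ 545.  -74.   55.]
 [ 544.  -84.   53.]
 [ 544.  -92.   54.]
 [ 543. -102.   53.]
 [ 543. -111.   54.]
 [ 542. -122.   53.]
 [ 542. -132.   53.]
 [ 542. -129.   70.]]
```

View pics/w20.png

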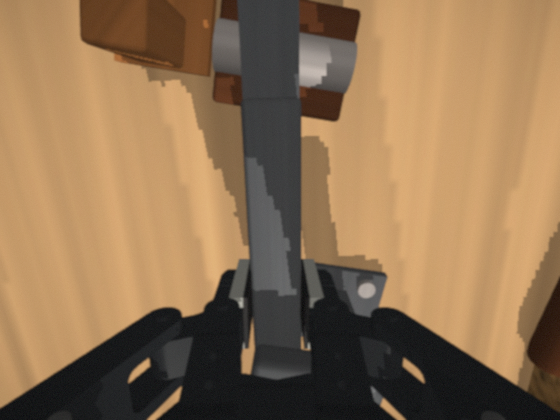

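servo_tool(
  steps=[
    {"x": -4.6,"y": 0.8,"z": 0,"yaw": -1.9},
    {"x": -9.2,"y": 1.5,"z": 0,"yaw": -3.8},
    {"x": -13.8,"y": 2,"z": 0,"yaw": -5.7},
    {"x": -18.3,"y": 2.4,"z": 0,"yaw": -7.5},
    {"x": -22.7,"y": 2.8,"z": 0,"yaw": -9.3},
    {"x": -22.7,"y": 2.8,"z": 0,"yaw": -9.3},
    {"x": -22.7,"y": 2.8,"z": 0,"yaw": -9.3},
  ],
)

```text
time: 28.08
ee_pos: [0.5236, -0.1046, 0.0616]
tcp_rot: [179.4, 1.0, 77.9]
wrist_force: [6.7, 1.0, 5.5]
opening: 0.0211
```

Run:
```python
from pitch import *
im,d,C=shot("wrist","w21");o=get_obs();p=o["ee_pos"]*1000;print(p,o["tcp_rot"],o["wrist_force"])
im,d,C=shot("side","s21")
cv2.imwrite("pics/s21c.png",cv2.resize(im[120:270,200:380,::-1],None,fx=3.5,fy=3.5,interpolation=cv2.INTER_CUBIC))
```

```text
[ 523.55888207 -104.57894321   61.56390448] [179.41555281   0.95630855  77.94400811] [6.61660269 1.98269261 5.2543753 ]
```

View pics/w21.png

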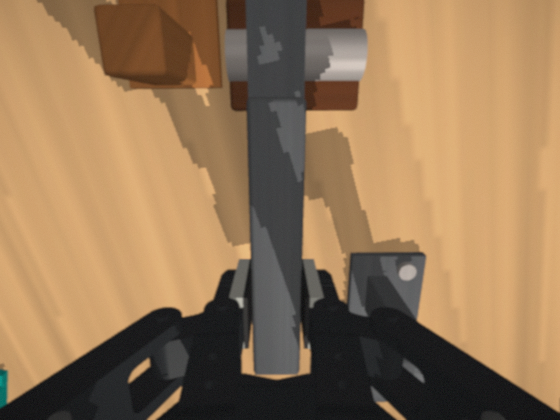

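View pics/s21c.png

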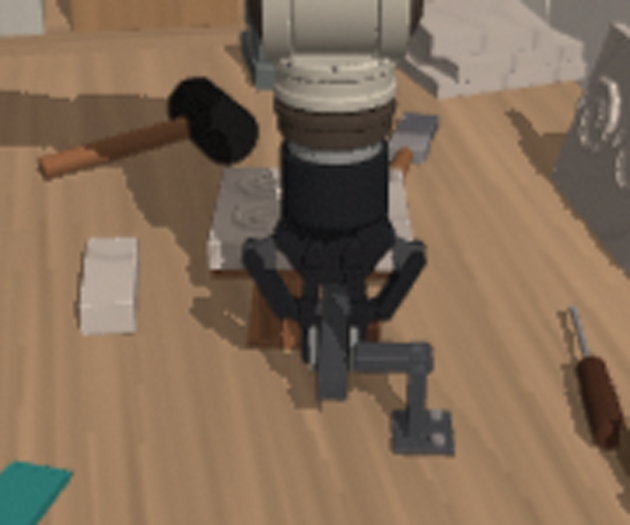

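servo_tool(
  steps=[
    {"x": 0.2,"y": 1,"z": 6,"yaw": 0},
    {"x": 0.4,"y": 2,"z": 12,"yaw": 0},
    {"x": 0.8,"y": 4,"z": 18,"yaw": 0},
    {"x": 1.3,"y": 6,"z": 23,"yaw": 0},
    {"x": 1.8,"y": 9,"z": 28,"yaw": 0},
    {"x": 1.8,"y": 9,"z": 28,"yaw": 0},
  ],
)

```text
time: 28.92
ee_pos: [0.5254, -0.0954, 0.0898]
tcp_rot: [179.4, 1.0, 78.0]
wrist_force: [-1.4, -0.8, -4.9]
opening: 0.0213
```

Run:
```python
from pitch import *
im,d,C=shot("wrist","w22");o=get_obs();p=o["ee_pos"]*1000;print(p,o["tcp_rot"],o["wrist_force"])
pitch("w22",60,80,140,330)
im,d,C=shot("side","s22")
cv2.imwrite("pics/s22c.png",cv2.resize(im[120:270,200:380,::-1],None,fx=3.5,fy=3.5,interpolation=cv2.INTER_CUBIC))
```

```text
[525.28333856 -95.41983546  89.55906087] [179.43041718   0.94883088  77.96356617] [ 1.09359207 -1.01997709 -4.51068404]
slope deg -15.7 s 10.1 2.1 z 45.4 47.6 y [8.1 8.1] resid 0.28
slope deg -14.5 s -23.2 -102.2 z 66.4 86.7 y [8.3 9.2] resid 0.2
```

View pics/w22.png

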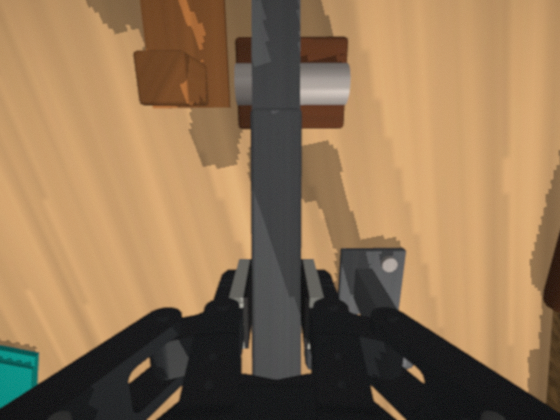

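View pics/s22c.png

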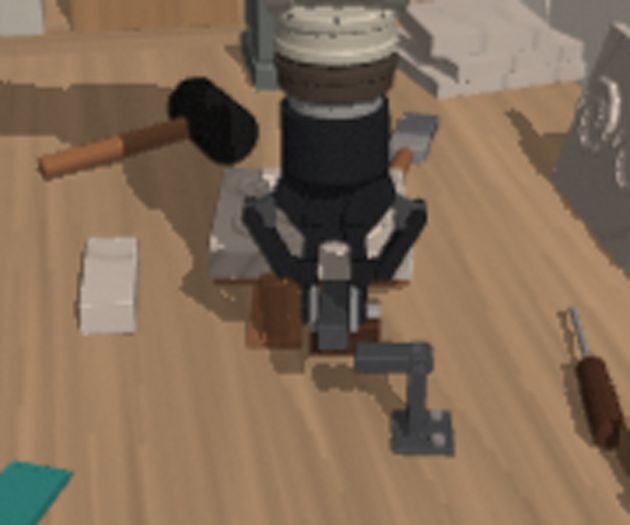

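servo_tool(
  steps=[
    {"x": 0,"y": 0,"z": -1.5,"yaw": 0},
    {"x": -6.1,"y": -4.9,"z": 0,"yaw": 0},
    {"x": -13.2,"y": -9.5,"z": 1.5,"yaw": 0},
    {"x": -19.3,"y": -14.4,"z": 3,"yaw": 0},
    {"x": -20.9,"y": -22.2,"z": 5,"yaw": 0},
    {"x": -20.9,"y": -22.2,"z": 5,"yaw": 0},
  ],
)

```text
time: 29.78
ee_pos: [0.5044, -0.1183, 0.0948]
tcp_rot: [179.4, 0.9, 77.9]
wrist_force: [-0.9, -0.8, -2.2]
opening: 0.0207
```

Run:
```python
from pitch import *
im,d,C=shot("wrist","w23");o=get_obs();p=o["ee_pos"]*1000;print(p,o["tcp_rot"],o["wrist_force"])
pitch("w23",70,90,140,330)
```

```text
[ 504.48302894 -118.04411115   94.63232336] [179.40569234   0.93692588  77.91553055] [ 0.40427286 -0.6834743  -3.09026022]
slope deg -14.1 s -20.9 -29.0 z 52.2 54.3 y [23.8 23.9] resid 0.17
slope deg -14.1 s -49.9 -128.9 z 71.8 91.7 y [24.2 25. ] resid 0.2
```

View pics/w23.png

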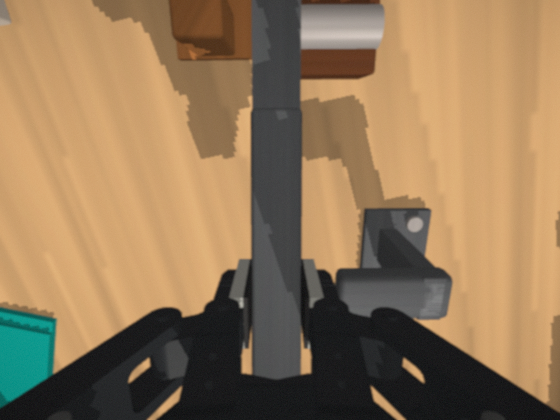

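servo_tool(
  steps=[
    {"x": 0,"y": 0,"z": 40,"yaw": 0},
    {"x": 0,"y": 0,"z": 90,"yaw": 0},
    {"x": 10,"y": -30,"z": 110,"yaw": 0},
    {"x": 30,"y": -80,"z": 110,"yaw": 0},
    {"x": 53,"y": -130,"z": 100,"yaw": 0},
    {"x": 73,"y": -180,"z": 60,"yaw": 0},
    {"x": 95,"y": -239,"z": 10,"yaw": -1},
    {"x": 95,"y": -239,"z": -18,"yaw": -1},
    {"x": 95,"y": -239,"z": -20,"yaw": -1},
    {"x": 95,"y": -239,"z": -20,"yaw": -1},
  ],
  grip=10,
  grip_force=30,
)

```text
time: 31.08
ee_pos: [0.5997, -0.3566, 0.0755]
tcp_rot: [179.4, 0.9, 76.9]
wrist_force: [-0.2, 0.2, -1.7]
opening: 0.0213
```

Run:
```python
from pitch import *
im,d,C=shot("wrist","w24");o=get_obs();p=o["ee_pos"]*1000;print(p,o["tcp_rot"],o["wrist_force"])
pitch("w24",70,90,140,330)
im,d,C=shot("side","s24")
cv2.imwrite("pics/s24c.png",cv2.resize(im[120:300,200:400,::-1],None,fx=3.2,fy=3.2,interpolation=cv2.INTER_CUBIC))
```

```text
[ 600.19806877 -356.62010268   76.63083331] [179.28472603   0.9643984   76.95331701] [ 0.61450852 -0.38762179 -3.12936237]
slope deg -14.3 s -234.9 -243.0 z 33.0 35.0 y [-119.3 -119.1] resid 0.23
slope deg -14.1 s -263.9 -342.7 z 52.4 72.2 y [-118.5 -116.4] resid 0.19
```

View pics/w24.png

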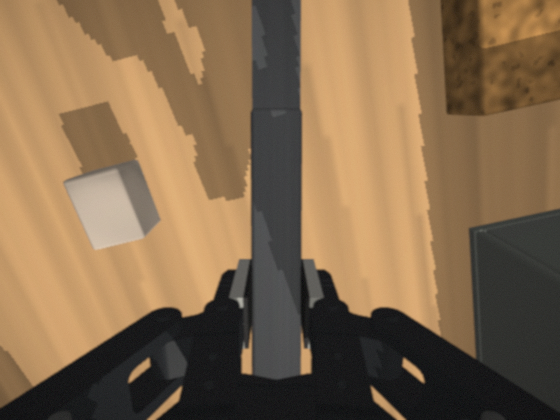

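View pics/s24c.png

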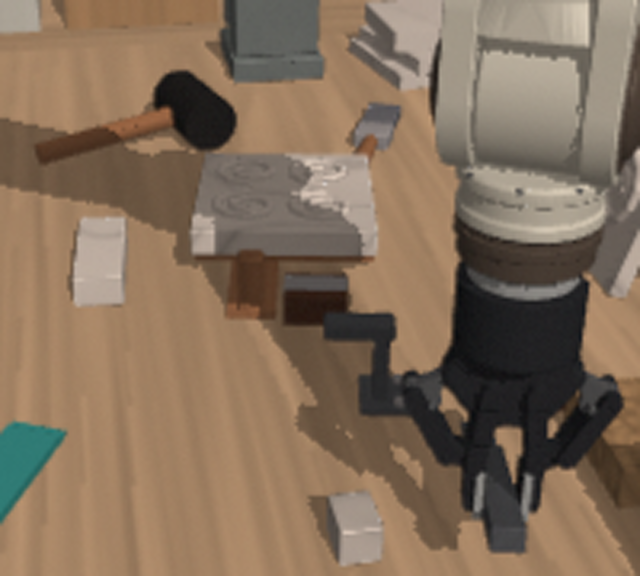

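servo_tool(
  steps=[
    {"x": 0,"y": 0,"z": -14,"yaw": 0},
    {"x": -0.3,"y": -1.5,"z": -22,"yaw": 0},
    {"x": -0.6,"y": -2.8,"z": -30,"yaw": 0},
    {"x": -0.8,"y": -3.8,"z": -38,"yaw": 0},
    {"x": -1,"y": -4.5,"z": -45,"yaw": 0},
    {"x": -1,"y": -4.5,"z": -46,"yaw": 0},
    {"x": -1,"y": -4.5,"z": -46,"yaw": 0},
  ],
  grip=10,
  grip_force=22,
)

```text
time: 32.05
ee_pos: [0.5993, -0.3611, 0.031]
tcp_rot: [179.3, 1.0, 77.0]
wrist_force: [-1.3, -0.5, -1.4]
opening: 0.021
```

Run:
```python
from pitch import *
im,d,C=shot("wrist","w25");o=get_obs();p=o["ee_pos"]*1000;print(p,o["tcp_rot"],o["wrist_force"])
pitch("w25",30,80,140,330)
```

```text
[ 599.32400926 -361.05259561   31.14556457] [179.25225777   0.97903718  76.97244903] [-0.58476325 -0.97419485 -0.92082318]
slope deg -2.3 s -227.0 -244.6 z 7.3 8.0 y [-119.9 -119.5] resid 0.24
slope deg -2.5 s -267.1 -349.8 z 21.1 24.7 y [-118.8 -116.8] resid 0.22
```

servo_tool(
  steps=[
    {"x": 0,"y": 0,"z": -4,"yaw": 0},
    {"x": 0,"y": 0,"z": -5.5,"yaw": 0},
    {"x": 0,"y": 0,"z": -5.5,"yaw": 0},
  ],
)

```text
time: 32.48
ee_pos: [0.5994, -0.3611, 0.0256]
tcp_rot: [179.2, 1.0, 77.0]
wrist_force: [-0.2, -2.3, 0.0]
opening: 0.0209
```

servo_tool(
  steps=[
    {"x": 0,"y": 0,"z": 0,"yaw": 0},
    {"x": 0,"y": 0,"z": 0,"yaw": 0},
    {"x": 0,"y": 0,"z": 0,"yaw": 0},
  ],
  grip=45,
)

```text
time: 32.85
ee_pos: [0.5994, -0.3609, 0.0256]
tcp_rot: [179.2, 1.0, 77.0]
wrist_force: [0.3, -0.5, -0.0]
opening: 0.0452
```

servo_tool(
  steps=[
    {"x": 0,"y": 0,"z": 30,"yaw": 0},
    {"x": 0,"y": 0,"z": 90,"yaw": 0},
    {"x": -20,"y": 50,"z": 150,"yaw": 0},
    {"x": -40,"y": 110,"z": 210,"yaw": 0},
    {"x": -52,"y": 170,"z": 260,"yaw": 0},
    {"x": -52,"y": 210,"z": 300,"yaw": 0},
    {"x": -52,"y": 210,"z": 300,"yaw": 0},
    {"x": -52,"y": 210,"z": 300,"yaw": 0},
    {"x": -52,"y": 210,"z": 300,"yaw": 0},
  ],
)

```text
time: 33.98
ee_pos: [0.5475, -0.151, 0.3252]
tcp_rot: [179.3, 1.0, 77.0]
wrist_force: [-0.2, -0.3, -0.7]
opening: 0.045
```

Run:
```python
from h import *
im,d,C=shot("wrist","w26");o=get_obs();p=o["ee_pos"]*1000;print(p,o["tcp_rot"],o["wrist_force"],o["qd"].round(1))
im,d,C=shot("side","s26")
cv2.imwrite("pics/s26c.png",cv2.resize(im[120:330,200:400,::-1],None,fx=2.8,fy=2.8,interpolation=cv2.INTER_CUBIC))
```

```text
[ 547.40032785 -151.34524396  324.54503491] [179.32207175   0.98006892  76.9635732 ] [-0.20160742 -0.32302497  0.5129255 ] [-0.6  0.6 -0.4  0.   0.1  0. ]
```

View pics/w26.png

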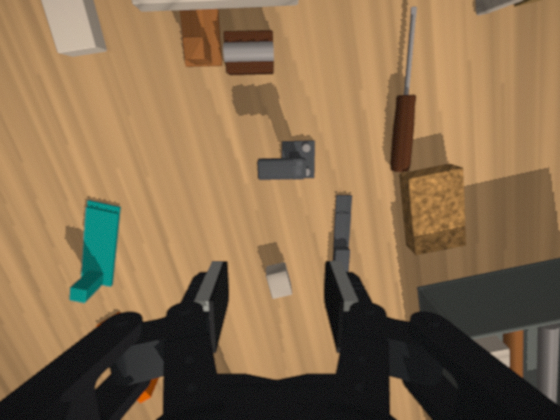

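View pics/s26c.png

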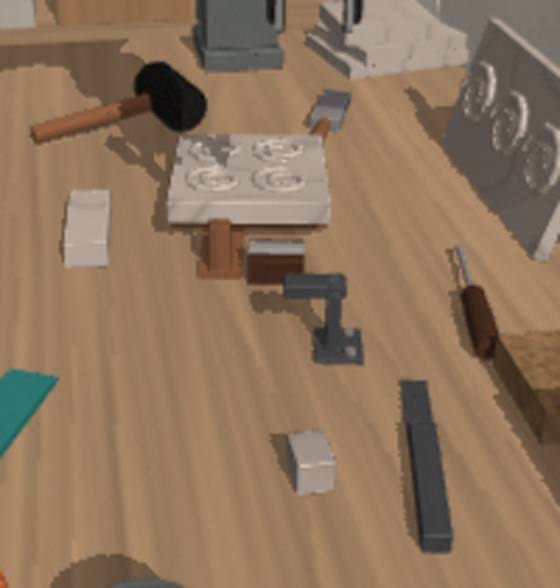

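servo_tool(
  steps=[
    {"x": 0,"y": 50,"z": 0,"yaw": 0},
    {"x": 0,"y": 100,"z": 0,"yaw": 0},
    {"x": 0,"y": 130,"z": 0,"yaw": 0},
    {"x": 0,"y": 130,"z": 0,"yaw": 0},
    {"x": 0,"y": 130,"z": 0,"yaw": 0},
  ],
)

```text
time: 34.7
ee_pos: [0.5473, -0.0225, 0.3234]
tcp_rot: [179.4, 1.0, 76.9]
wrist_force: [-0.2, -0.4, 0.3]
opening: 0.0446
```

Run:
```python
from h import *
im,d,C=shot("wrist","w27"); W=cloud(d,*C)*1000
ex=np.array([.2028,.979,0]); ey=np.array([-.979,.2028,0]); r=np.array([551.7,-13.3,0]); P=W-r
S=P@ex;Y=P@ey;Z=P[...,2]
m=(S>50)&(S<230)&(Y>-40)&(Y<105)&(Z>38)&(Z<75)
A=np.c_[S[m],Y[m],np.ones(m.sum())]; c=np.linalg.lstsq(A,Z[m],rcond=None)[0]
print("tilt",np.degrees(np.arctan(c[:2])),"top z at edge",c@[41,33,1],"at far 190",c@[231,33,1],np.std(Z[m]-A@c))
mm=((S>20)&(S<260)&(Y>-80)&(Y<150)&(Z>36)&(Z<80)).astype(np.uint8)
k=max(cv2.findContours(mm,cv2.RETR_EXTERNAL,cv2.CHAIN_APPROX_NONE)[0],key=cv2.contourArea); b=cv2.boxPoints(cv2.minAreaRect(k))
for q in b: w=ray(q,.053,C)*1000-r; print(q.round(0),"s,y",(w@ex).round(1),(w@ey).round(1))
```

```text
tilt [-3.61280896  0.21035514] top z at edge 60.96958396679058 at far 190 48.97315233252971 1.9865860713331769
[157.   0.] s,y 172.1 116.6
[322.   0.] s,y 168.5 -51.8
[322. 131.] s,y 38.0 -54.3
[157. 131.] s,y 42.7 134.2
```

View pics/w27.png

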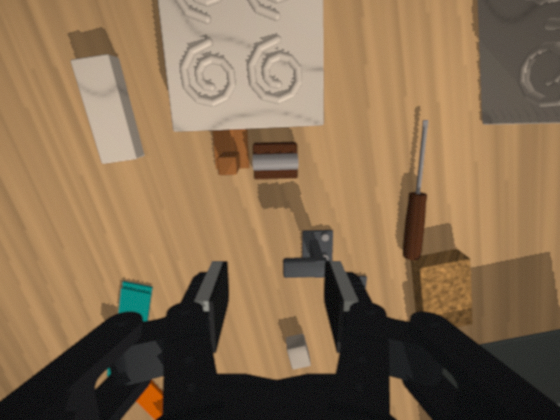

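```bash
python3 -c "
from workcell import *
print(job_done())"
```

```text
the job is handed in; nothing more can be done
None
```

The panel's near edge is now packed up on the wooden shim and the bar is flat on the open bench. I handed the job in at about 35 s on the robot's clock, and no verdict was reported.

**What I did:**
- I gripped the bar and set it nose-down by holding its tip lightly under the fixed hook arm while raising the gripper.
- I put the tip under the panel edge over the ridge, levered the edge up about 17 mm and swung the tail under the hook.
- I pushed the brown shim in nose first beside the bar, well past the near bearer; it met no noticeable resistance.
- I freed the bar, let the panel down on the shim and laid the bar down flat where it had first lain.

**Last checks:**
- **Panel:** it tilts 3.6°, against about 3.5° expected for the 8 mm shim, with its edge about 12 mm up. Its near edge and right corner are within about 3 mm of where they started. It had shifted about 3–4 mm sideways while the bar was swung into the hook, and came back on release.
- **Shim:** it lies about 24 mm from the panel's middle, inside the 45 mm limit.
- **Bar:** the final pictures show it clear of the panel, fulcrum and hook.
- **Bystanders:** the ones in view looked unmoved, by eye only.
- **Forces:** readings at the end of each move stayed below about 16 N. I did not see any peaks within a move.

My first estimate of the shim's pose was about 10 mm and 5° off. A closer picture before the grasp corrected it.

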